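Back off a left-hand lock screw to its release line

TASK

The coin box is locked by a left-hand screw that carries the red cam. Lift the brass master key from its wooden holder, push it gently home into the square socket of the cam until its spring pushes back with about 10 N (never more than 16 N, and the cam rises towards you as it unscrews), and turn it clockwise seen from above until the white line on the cam points at the white release line on the box, not past it, with the key still pushed home when the lines meet. Then draw the key out, leave the cam at that mark, and stand the key back in its holder, disturbing nothing else.

Things in the scene. Friction and masses are not known exactly. Their poses are not given: they have to be found in the camera images.
- key: Brass master key, loose, about 160 g, upright in the holder with its x along the holder's, 96 mm long. Origin at the centre of its lower end, z up the shank. Shank 14 x 14 mm, sides along x and y, but the lowest 8 mm a round cone, 8 mm across at the tip; collar 22 x 16 mm at z 55 to 61; flat bow from z 60 to 96 mm, 44 mm wide along x, 12 mm thick along y: grip across the 12 mm.
- holder: Fixed dark wooden key holder, foot 76 x 76 x 10 mm, block 64 x 64 mm, 40 mm high overall. Origin at the centre of its underside. In its top a 17.5 mm square hole (sides along its x and y, 2 mm chamfer) with its floor 10 mm above the origin; the key's foot stands on that floor.
- coin_box: Fixed dull steel coin box, 160 x 150 x 58 mm (foot plate 168 x 158 x 6), origin at the centre of its underside, z up. The cam sits on its top at the centre. The release line is on the top along its +x axis. A 14 mm iron locking bolt shows at its +y side and is drawn in as the cam turns clockwise.
- release_line (a point): Inner end of the white release line engraved on the box top, 52 mm from the cam's axis along the box's +x; axes are those of the box.
- cam: Red enamel cam: 68 mm ring, lobe reaching 45 mm along its own x, dark steel middle. Origin on its axis, 10 mm under the top face, z up. Left-hand screw: turned clockwise seen from above it rises 4 mm per rad. It starts 0.75 to 1.15 rad anticlockwise of the release line. Friction 0.15 N m, stays where left; no stop at the release line.
- cam_line (a point): Point on the white line engraved on the cam, 40 mm from the axis along the cam's x, on the top face.
- socket_mouth (a point): Centre of the top of the square socket in the cam (15.5 mm square, 2 mm chamfer, sides along the cam's x and y, 40 mm deep). Key play in it about 0.1 rad.
- spring_unit: Hidden spring unit inside the socket; this origin is only the centre of the socket mouth. Its 12 mm round sprung plunger waits at an unmeasured depth, 16 to 32 mm under the mouth: find it by feel with the key's end; contact shallower than 12 mm is the socket's edge. The spring starts at 2 N and stiffens by 6 N per mm, bottoming after 9 mm.
- iron_bolt: Loose iron lock bolt, 75 x 18 x 18 mm with a stud, 30 mm high overall, lying on the counter; origin at the centre of its underside. Leave alone.
- grease_jar: Loose grey jar, 52 mm diameter, 65 mm high, origin under its centre. Leave alone.
- screw_tray: Loose blue tray, 110 x 80 x 28 mm, origin under its centre. Leave alone.
Mind the look-alikes: they are no part of the job. Leave any green or pink look-alike of the key alone. What is shaped like the holder but turquoise is not meant.

How it is judged:
By the outcome, as a careful person would: the job done as asked, in the order asked, and still so for the second after the job is handed in, with the robot touching nothing.
It also fails if it takes over 67 s, if anything falls off the work surface, if the arm or the gripper's body presses on something with over 40 N, if the wrist force passes 120 N, or if a joint passes its speed limit or range.

ROBOT

A 6-joint arm with a two-finger parallel gripper is mounted at the origin on the work surface. World frame = base frame: x ahead of the robot, y to its left, z up, the work surface at z = 0. Lengths are in m, angles in rad, forces in N, time in s.
With the tool pointing down it reaches from about 0.3 to 0.95 m from the base axis. Payload 3.1 kg.
Tool frame: the origin (TCP) lies on the mounting face of the last link; the fingertips stand 173 mm ahead of it and the grasp point (between the pads) lies 155 mm ahead of it (ctrl.grasp_offset is the distance from the TCP to the grasp point, in m); x points along the fingers, z is the direction in which the jaws open and shut, and the axes are right-handed (so a half turn about x gives the same grasp; the last joint's range is limited). The gripper opens to 85 mm and grips with 20 to 120 N. Pads are 22 mm wide; open, the fingers measure 114 mm over their backs; the gripper's body (76 mm by 85 mm) begins 54 mm behind the grasp point. The pads swing forward as they close: fully open they stand 13 mm farther back than shut.
Start: joints at [1.274, 0.308, 1.634, -0, 1.2, -0.07], TCP at [0.141, 0.609, 0.405] pointing down, gripper open.
Joint ranges: [-3.06, 3.06], [-0.79, 1.96], [0.05, 2.63], [-1.19, 4.34], [0.05, 2.64], [-2.94, 2.94]. Speed limits (rad/s): [2.79, 2.79, 3.14, 3.14, 3.14, 3.14].

INTERFACE

Orientations are given as a rotation vector (axis times angle).
In Python, from rig import ctrl gives the robot as it stands.
- The arm moves only by the shell command python3 -m inch 'ROWS' [OPENING] [FORCE]. ROWS is JSON, one flat list of numbers, 6 for each row, row after row: the shift along the tool's x, y, z in mm, then the turn, a rotation vector about the tool's x, y, z in rad. A call has 1 to 8 rows; each row is the pose to reach, as a shift and turn from the pose measured when the call began, along the tool's axes at that moment; what a row does not reach only later rows make up. A row lasts 1/12 s, in which the tool goes at most 41.7 mm and 7.16 degrees, less where a joint would pass 70% of its speed; a pose out of reach is approached as far as the arm can. A call with a gripper value outside its range is refused whole. OPENING is the finger opening in mm, from 0 to 85.4, set as the call begins (- or left out, the last holds). The fingers move at their own pace and stop on an object; FORCE is the grip in N (left out, the last holds). Time passes only in rows, so rows that repeat a pose let the fingers close. It gives the time, the measured TCP pose, the force and the opening at its end, in the units of the state.
- ctrl.state(): the state, without advancing time (a new reading comes with each control period).
- ctrl.snapshot(name): name is "scene" or "top" or "wrist"; returns a dict with "pixels" (420x560x3 uint8, blue, green, red), "fx", "fy", "cx", "cy" (pixels), "R" (3x3) and "t" (3): a world point X has camera coordinates R X + t. Camera axes: x right, y down, z forward; pixel columns grow to the right and rows downward; lengths in m; the calibration is good to about 2 mm. A picture is of the moment at which its call begins. There is no depth.
- ctrl.close_job(): hands the job in, once; it reports no verdict.
The state is a dict: "time": time; "qpos": joint angles; "qd": joint speeds; "joint_efforts": joint torques, N m; "ee_pos": TCP position; "tool_rot": TCP orientation; "wrist_force": force on the tool from outside, world axes, zero at the start; "ft_torque": the same for the moment, N m; "finger_gap": finger opening in m.
Only numpy, scipy, OpenCV 4.12 (cv2) and the standard library are available. Lean on these libraries where they do the work, as an engineer would, in place of code of your own. Each camera call takes 0.05 s, during which the arm holds its last target.

## Working session

There is one attempt and no reset: what is moved stays moved. The work goes in short steps, Python scripts to look and compute and a shell command to move; the robot and the scene stay as the last step left them, time stands still between calls to the robot, and variables do not carry over. Pictures are saved under pics/ and viewed, and the job is handed in when it is done.

```bash
ls; mkdir -p pics; python3 - <<'E'
from rig import ctrl
import cv2
s=ctrl.state()
for k,v in s.items(): print(k,v)
print(ctrl.grasp_offset)
for n in ["scene","top","wrist"]:
    d=ctrl.snapshot(n); cv2.imwrite(f"pics/{n}0.png",d["pixels"])
    import numpy as np
    np.savez(f"pics/{n}0.npz",**{k:np.array(v) for k,v in d.items()})
    print(n,d["fx"],d["fy"],d["cx"],d["cy"],d["R"],d["t"])
E
```

```text
pics
time 0.0
qpos [ 1.27429942e+00  3.08985108e-01  1.63519156e+00 -4.22449081e-06
  1.19969375e+00 -6.96672649e-02]
qd [0.00111895 0.00019398 0.00042646 0.00066395 0.00141341 0.00159129]
joint_efforts [-1.65883386e-03 -4.15242255e+01 -2.76674563e+01 -2.48635379e-04
  1.00298412e-02 -2.92083744e-07]
ee_pos [0.14043838 0.60858004 0.40345663]
tool_rot [-1.04186251  1.30992136  1.03969964]
wrist_force [ 0.25549446  0.35284816 -0.16467267]
ft_torque [ 0.01895851 -0.00769966  0.0201857 ]
finger_gap 0.08541174528523521
0.1547
scene 423.29777601037773 423.29777601037773 277.1656580739658 204.97618557200087 [[ 0.88707903  0.46160116  0.00389331]
 [ 0.34753972 -0.66228369 -0.66377441]
 [-0.30382056  0.59017344 -0.74792271]] [-0.53325046 -0.15046736  1.17932235]
top 472.92794398852607 472.92794398852607 278.408730944365 206.6504877180614 [[ 0.01724647 -0.99984413  0.00377767]
 [-0.98737121 -0.01762617 -0.15744017]
 [ 0.15748222 -0.00101468 -0.9875213 ]] [-0.03298904  0.57327948  1.23711386]
wrist 360.6162043239553 360.6162043239553 279.3315774886709 208.8609959616036 [[ 0.22410862  0.97456239 -0.00186366]
 [ 0.93543244 -0.21457314  0.28093507]
 [ 0.27338886 -0.0647033  -0.95972497]] [-0.6232853  -0.03522848  0.37909442]
```

View pics/scene0.png

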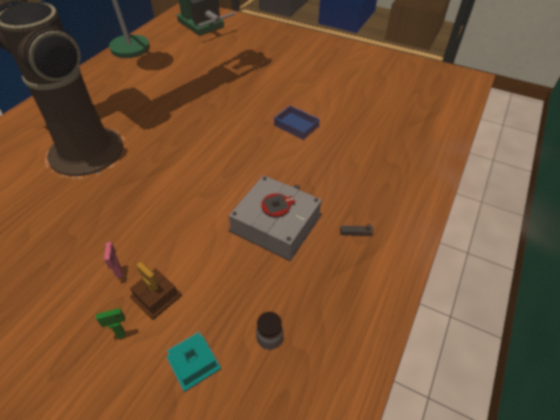

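View pics/top0.png

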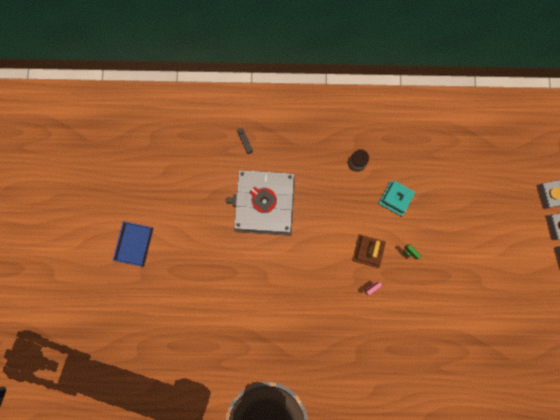

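View pics/wrist0.png

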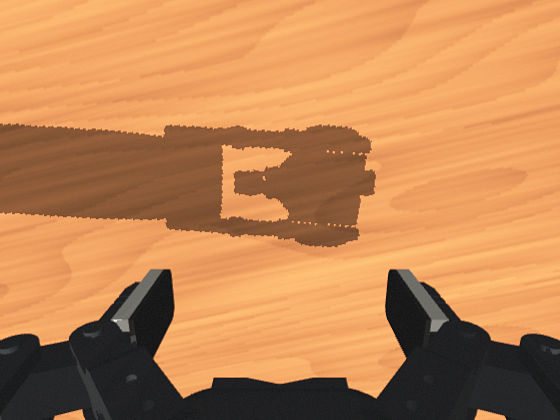

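```bash
python3 - <<'E'
import cv2,numpy as np
t=cv2.imread("pics/top0.png"); s=cv2.imread("pics/scene0.png")
a=cv2.resize(t[160:245,220:305],None,fx=6,fy=6,interpolation=cv2.INTER_CUBIC)
b=cv2.resize(t[225:305,345:430],None,fx=6,fy=6,interpolation=cv2.INTER_CUBIC)
cv2.imwrite("pics/z1.png",a);cv2.imwrite("pics/z2.png",b)
cv2.imwrite("pics/z3.png",cv2.resize(s[230:345,85:215],None,fx=5,fy=5,interpolation=cv2.INTER_CUBIC))
E
```

```text
(no output)
```

View pics/z1.png

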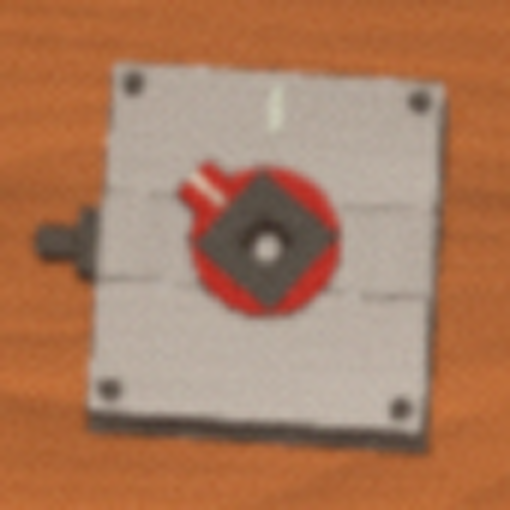

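View pics/z2.png

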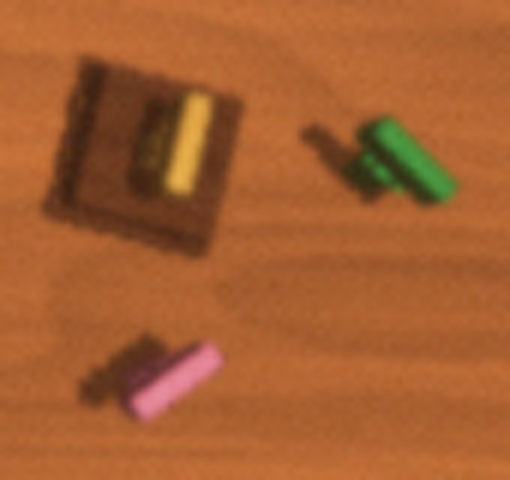

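View pics/z3.png

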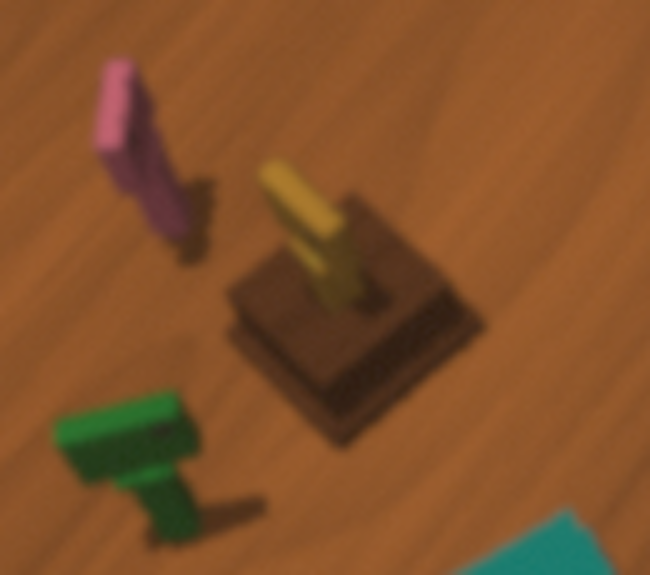

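```bash
cat > h.py <<'E'
import numpy as np,cv2
from scipy.spatial.transform import Rotation as Rn
def load(p): 
    d=np.load(p); return {k:d[k] for k in d}
def ray(d,u,v):
    c=-d["R"].T@d["t"]; r=d["R"].T@np.array([(u-d["cx"])/d["fx"],(v-d["cy"])/d["fy"],1]); return c,r
def onz(d,u,v,z):
    c,r=ray(d,u,v); return c+r*(z-c[2])/r[2]
def tri(d1,p1,d2,p2):
    c1,r1=ray(d1,*p1);c2,r2=ray(d2,*p2)
    A=np.stack([r1,-r2],1); s=np.linalg.lstsq(A,c2-c1,rcond=None)[0]
    a,b=c1+s[0]*r1,c2+s[1]*r2
    return (a+b)/2,np.linalg.norm(a-b)
def proj(d,X):
    p=d["R"]@np.asarray(X)+d["t"]; return np.array([d["fx"]*p[0]/p[2]+d["cx"],d["fy"]*p[1]/p[2]+d["cy"]])
def snap(ctrl,n,name):
    d=ctrl.snapshot(n); cv2.imwrite(f"pics/{name}.png",d["pixels"]); np.savez(f"pics/{name}.npz",**{k:np.array(v) for k,v in d.items()}); return d
def blobs(img,lo,hi,box=None,amin=10):
    h=cv2.cvtColor(img,cv2.COLOR_BGR2HSV); m=cv2.inRange(h,np.array(lo),np.array(hi))
    if box is not None:
        k=np.zeros_like(m); x0,y0,x1,y1=box; k[y0:y1,x0:x1]=255; m&=k
    cs,_=cv2.findContours(m,cv2.RETR_EXTERNAL,cv2.CHAIN_APPROX_NONE)
    return sorted([c for c in cs if cv2.contourArea(c)>amin],key=cv2.contourArea,reverse=True),m
E
python3 - <<'E'
from h import *
t=load("pics/top0.npz"); s=load("pics/scene0.npz")
ti=t["pixels"]; si=s["pixels"]
# box pixels: zoom offset
z=lambda p:(np.array(p)+.5)/6-.5+np.array([220,160])
scr=[onz(t,*z(p),.058)[:2] for p in [(133,84),(419,102),(400,408),(109,389)]]
print("screws",np.round(scr,4), "centre",np.mean(scr,0))
a,b,c,dd=scr  # a = +x,+y ; b=+x,-y ; c=-x,-y ; dd=-x,+y
ex=(a-dd)+(b-c); ey=(a-b)+(dd-c); print("yaw",np.arctan2(ex[1],ex[0]),np.arctan2(-ey[0],ey[1]), np.linalg.norm(a-dd),np.linalg.norm(a-b))
for p in [(278,82),(273,130)]: print("rel",onz(t,*z(p),.058))
h=cv2.cvtColor(ti,cv2.COLOR_BGR2HSV); print("key hsv",h[246:256:2,376:379].reshape(-1,3).tolist())
print("red",h[195,257:262].tolist(),"wood",h[300,300],h[240,320])
bl,m=blobs(ti,(17,90,110),(32,255,255),(360,230,395,270))
for c in bl:
    print(cv2.contourArea(c),cv2.minAreaRect(c))
bl,m=blobs(si,(17,90,90),(32,255,255),(120,240,190,320))
for c in bl: print("s",cv2.contourArea(c),cv2.minAreaRect(c))
E
```

```text
screws [[ 0.6609  0.0782]
 [ 0.6549 -0.0513]
 [ 0.5156 -0.0448]
 [ 0.5218  0.0847]] centre [0.58831135 0.01668747]
yaw -0.0471519483746552 -0.04704907103641597 0.13919949770490975 0.1296414501137587
rel [0.6629979  0.01258859 0.058     ]
rel [0.64077378 0.01436983 0.058     ]
key hsv [[18, 180, 221], [19, 178, 226], [18, 177, 208], [19, 176, 227], [19, 174, 223], [18, 179, 191], [19, 173, 228], [18, 178, 208], [16, 184, 157], [19, 175, 223], [18, 178, 192], [15, 180, 132], [18, 179, 209], [16, 178, 159], [13, 177, 117]]
red [[5, 112, 118], [10, 66, 96], [14, 59, 91], [11, 51, 85], [15, 59, 87]] wood [ 12 180 171] [ 11 182 178]
52.5 ((375.7353210449219, 248.55885314941406), (4.6081767082214355, 15.764815330505371), 14.03624439239502)
s 173.0 ((146.6000213623047, 272.7000427246094), (25.043960571289062, 11.180339813232422), 63.43495178222656)
```

```bash
python3 - <<'E'
from h import *
t=load("pics/top0.npz"); s=load("pics/scene0.npz");w=load("pics/wrist0.npz")
P=onz(t,375.9,249.0,.106);print("key top",P)
z=lambda p:(np.array(p)+.5)/6-.5+np.array([345,225])
e=[onz(t,*z(p),.106) for p in [(199,92),(181,194)]]; print("bow ends mid",np.mean(e,0),"len",np.linalg.norm(e[0]-e[1]),"yaw",np.arctan2(*(e[0]-e[1])[[1,0]]))
hc=[onz(t,*z(p),.04) for p in [(103,62),(243,103),(207,253),(70,207)]]; print("holder top c",np.round(hc,4),np.mean(hc,0))
# bow ends in scene
zs=lambda p:(np.array(p)+.5)/5-.5+np.array([85,230])
print("scene bow top", onz(s,*np.mean([zs((270,168)),zs((335,225))],0),.106))
# cam
z=lambda p:(np.array(p)+.5)/6-.5+np.array([220,160])
for Z in (.064,.07,.076,.085):
  q=[onz(t,*z(p),Z) for p in [(266,172),(336,238),(268,308),(200,243)]]
  c=np.mean(q,0); l=onz(t,*z((208,187)),Z); print(Z,c, "line ang",np.arctan2(*(l-c)[[1,0]]),np.linalg.norm(l-c))
from rig import ctrl
st=ctrl.state(); R=Rn.from_rotvec(st["tool_rot"]).as_matrix(); print(np.round(R,3))
c=-w["R"].T@w["t"]; print("cam in tool",R.T@(c-st["ee_pos"])); print(np.round(w["R"]@R,3))
E
```

```text
key top [ 0.45929655 -0.27312271  0.106     ]
bow ends mid [ 0.46085869 -0.27404967  0.106     ] len 0.044205004830685124 yaw -0.18921681339745305
holder top c [[ 0.5014 -0.2492  0.04  ]
 [ 0.484  -0.3119  0.04  ]
 [ 0.4169 -0.2947  0.04  ]
 [ 0.4362 -0.2338  0.04  ]] [ 0.45962019 -0.27241736  0.04      ]
scene bow top [ 0.46193488 -0.27310632  0.106     ]
0.064 [0.58924582 0.01556091 0.064     ] line ang 0.8543101091323835 0.03602175665667804
0.07 [0.58820039 0.01538215 0.07      ] line ang 0.8543101091323806 0.03584858319987849
0.076 [0.58715495 0.01520338 0.076     ] line ang 0.8543101091323825 0.035675409743078805
0.085 [0.5855868  0.01493523 0.085     ] line ang 0.8543101091323808 0.035415649557879424
[[-0.001 -0.974  0.225]
 [-0.002  0.225  0.974]
 [-1.     0.    -0.002]]
cam in tool [ 0.03115416  0.07317829 -0.00068431]
[[ 0.     0.001  1.   ]
 [-0.281 -0.96   0.001]
 [ 0.96  -0.281  0.   ]]
```

```bash
python3 -m inch '[0,-570,-477,0,0,0,0,-570,-477,0,0,0,0,-570,-477,0,0,0,0,-570,-477,0,0,0,0,-570,-477,0,0,0,0,-570,-477,0,0,0,0,-570,-477,0,0,0,0,-570,-477,0,0,0]'
```

```text
time: 0.82
ee_pos: [0.342, 0.3412, 0.4045]
tool_rot: [-1.042, 1.309, 1.04]
wrist_force: [0.5, 0.2, -0.4]
finger_gap: 0.0854
```

```bash
python3 -m inch '[0,-313,-261,0,0,0,0,-313,-261,0,0,0,0,-313,-261,0,0,0,0,-313,-261,0,0,0,0,-313,-261,0,0,0,0,-313,-261,0,0,0,0,-313,-261,0,0,0,0,-313,-261,0,0,0]'; python3 -m inch '[0,-64,-53,0,0,0,0,-64,-53,0,0,0,0,-64,-53,0,0,0]'; python3 - <<'E'
from h import *
from rig import ctrl
d=snap(ctrl,"wrist","w1"); s=ctrl.state(); print(s["time"],s["ee_pos"],s["tool_rot"])
E
```

```text
time: 1.48
ee_pos: [0.5433, 0.0752, 0.4047]
tool_rot: [-1.041, 1.31, 1.04]
wrist_force: [0.1, 0.4, 0.1]
finger_gap: 0.0853
time: 1.73
ee_pos: [0.597, 0.0036, 0.4047]
tool_rot: [-1.042, 1.311, 1.032]
wrist_force: [0.3, 0.4, -0.3]
finger_gap: 0.0854
1.7833 [0.59549491 0.00572694 0.40429747] [-1.0387369   1.31160639  1.03554713]
```

View pics/w1.png

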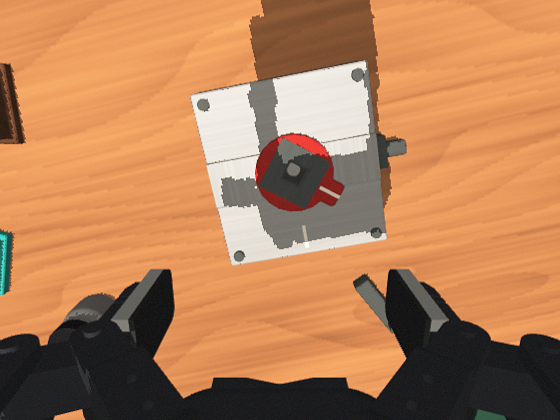

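```bash
python3 - <<'E'
from h import *
d=load("pics/w1.npz"); im=d["pixels"]
cv2.imwrite("pics/z4.png",cv2.resize(im[120:260,230:370],None,fx=4.2,fy=4.2,interpolation=cv2.INTER_CUBIC))
E
```

```text
(no output)
```

View pics/z4.png

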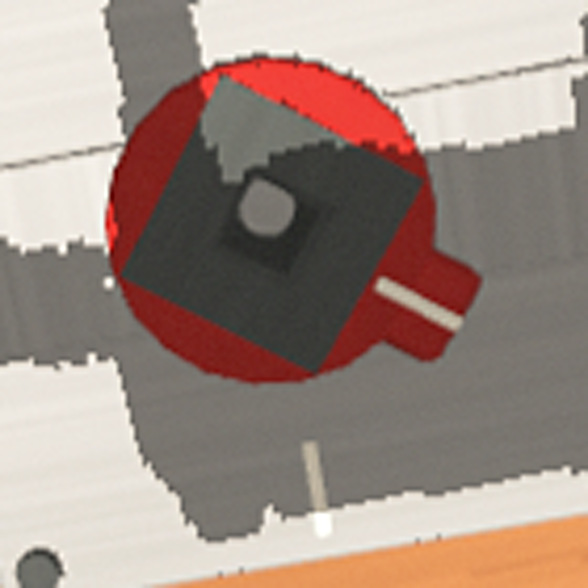

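```bash
python3 - <<'E'
from h import *
d=load("pics/w1.npz"); t=load("pics/top0.npz")
z=lambda p:(np.array(p)+.5)/4.2-.5+np.array([230,120])
sq=[z(p) for p in [(222,77),(424,180),(317,372),(120,275)]]
hole=[z(p) for p in [(262,157),(335,195),(290,273),(218,240)]]
L=[z((378,285)),z((462,325))]; Rl=[z((309,441)),z((323,535))]
# red ring
h=cv2.cvtColor(d["pixels"],cv2.COLOR_BGR2HSV)
m=(cv2.inRange(h,np.array((0,150,60)),np.array((6,255,255)))|cv2.inRange(h,np.array((172,150,60)),np.array((180,255,255))))
k=np.zeros_like(m);k[120:215,250:360]=255;m&=k
cs,_=cv2.findContours(m,cv2.RETR_EXTERNAL,cv2.CHAIN_APPROX_NONE); c=max(cs,key=cv2.contourArea)[:,0,:].astype(float)
c0=np.mean(sq,0)
ang=np.arctan2(c[:,1]-c0[1],c[:,0]-c0[0]); keep=(ang<-.05)|(ang>1.25)
for Z in (.062,.066,.07,.074,.078):
    P=np.array([onz(d,*p,Z) for p in c[keep]])[:,:2]
    A=np.c_[2*P,np.ones(len(P))]; s=np.linalg.lstsq(A,(P**2).sum(1),rcond=None)[0]; r=np.sqrt(s[2]+s[0]**2+s[1]**2)
    q=np.mean([onz(d,*p,Z) for p in sq],0); l=[onz(d,*p,Z)[:2] for p in L]; lv=l[1]-l[0]
    qs=[onz(d,*p,Z)[:2] for p in sq]
    hq=np.array([onz(d,*p,Z)[:2] for p in hole])
    cm=(s[:2]+q[:2])/2
    print(Z,"ring",s[:2].round(4),"dia",(2*r).round(4),"sq",q.round(4),"hole",hq.mean(0).round(4),np.linalg.norm(hq-np.roll(hq,1,0),axis=1).round(4),"linedir",np.arctan2(lv[1],lv[0]).round(3),"rad",np.arctan2(*(l[1]-q[:2])[::-1]).round(3),[np.linalg.norm(x-q[:2]).round(4) for x in l],[np.arctan2(*(qs[i]-qs[j])[::-1]).round(3) for i,j in ((0,1),(1,2),(2,3),(3,0))])
r=[onz(d,*p,.058) for p in Rl]; print("rel",np.round(r,4),np.arctan2(*(r[1]-r[0])[[1,0]]))
zt=lambda p:(np.array(p)+.5)/6-.5+np.array([220,160])
print(tri(d,np.mean(sq,0),t,np.mean([zt(p) for p in [(266,172),(336,238),(268,308),(200,243)]],0)))
sc=[(203,104),(357,75),(376,233),(239,256)]
P=[onz(d,*p,.058) for p in sc];print(np.round(P,4),np.mean(P,0))
E
```

```text
0.062 ring [0.5868 0.017 ] dia 0.0621 sq [0.5875 0.0171 0.062 ] hole [0.5854 0.0187] [0.0196 0.0171 0.0189 0.0167] linedir 0.892 rad 0.869 [np.float64(0.0258), np.float64(0.0458)] [np.float64(-2.267), np.float64(2.436), np.float64(0.87), np.float64(-0.711)]
0.066 ring [0.586 0.017] dia 0.0613 sq [0.5867 0.0171 0.066 ] hole [0.5846 0.0187] [0.0193 0.0169 0.0186 0.0165] linedir 0.892 rad 0.869 [np.float64(0.0254), np.float64(0.0452)] [np.float64(-2.267), np.float64(2.436), np.float64(0.87), np.float64(-0.711)]
0.07 ring [0.5853 0.0171] dia 0.0605 sq [0.5859 0.0171 0.07  ] hole [0.5838 0.0187] [0.0191 0.0167 0.0184 0.0163] linedir 0.892 rad 0.869 [np.float64(0.0251), np.float64(0.0446)] [np.float64(-2.267), np.float64(2.436), np.float64(0.87), np.float64(-0.711)]
0.074 ring [0.5845 0.0171] dia 0.0597 sq [0.5851 0.0172 0.074 ] hole [0.5831 0.0187] [0.0188 0.0165 0.0181 0.0161] linedir 0.892 rad 0.869 [np.float64(0.0248), np.float64(0.0441)] [np.float64(-2.267), np.float64(2.436), np.float64(0.87), np.float64(-0.711)]
0.078 ring [0.5837 0.0171] dia 0.0589 sq [0.5843 0.0172 0.078 ] hole [0.5823 0.0188] [0.0186 0.0162 0.0179 0.0158] linedir 0.892 rad 0.869 [np.float64(0.0244), np.float64(0.0435)] [np.float64(-2.267), np.float64(2.436), np.float64(0.87), np.float64(-0.711)]
rel [[0.6366 0.0149 0.058 ]
 [0.659  0.0133 0.058 ]] -0.07271362667482945
(array([0.59921975, 0.01703739, 0.00307077]), np.float64(0.001327485119298425))
[[ 0.5126 -0.0445  0.058 ]
 [ 0.5197  0.0853  0.058 ]
 [ 0.66    0.0791  0.058 ]
 [ 0.6535 -0.0511  0.058 ]] [0.5864418  0.01717792 0.058     ]
```

```bash
python3 -m inch '[0,69,-302,0,0,0,0,69,-302,0,0,0,0,69,-302,0,0,0,0,69,-302,0,0,0,0,69,-302,0,0,0,0,69,-302,0,0,0,0,69,-302,0,0,0,0,69,-302,0,0,0]'; python3 -m inch '[0,0,0,0,0,0]' 50;  python3 - <<'E'
from h import *
from rig import ctrl
s=ctrl.state(); d=snap(ctrl,"wrist","w2"); s2=ctrl.state(); print(s["time"],s["ee_pos"],s["tool_rot"],s["qd"],s2["ee_pos"])
E
```

```text
time: 2.45
ee_pos: [0.4569, -0.2742, 0.4049]
tool_rot: [-1.038, 1.314, 1.035]
wrist_force: [0.6, 0.2, -0.6]
finger_gap: 0.0853
time: 2.53
ee_pos: [0.4551, -0.2761, 0.4048]
tool_rot: [-1.035, 1.316, 1.032]
wrist_force: [-0.1, 1.1, -0.6]
finger_gap: 0.0758
2.5333 [ 0.45509473 -0.27606265  0.4048123 ] [-1.03539761  1.31632359  1.03229718] [ 0.00343583 -0.02203699  0.03233785  0.03328841  0.01374472  0.01157032] [ 0.4555149  -0.27479705  0.40462914]
```

View pics/w2.png

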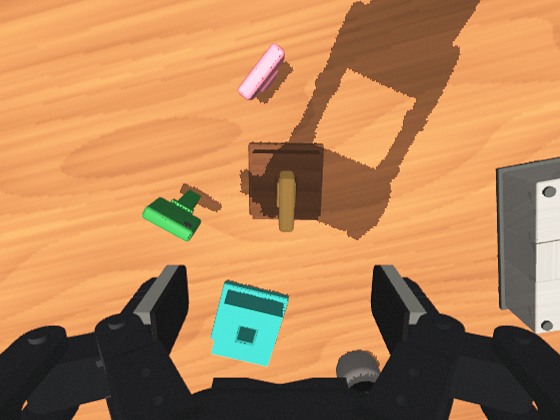

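```bash
python3 - <<'E'
from h import *
d=load("pics/w2.npz"); im=d["pixels"]
cv2.imwrite("pics/z5.png",cv2.resize(im[130:245,230:345],None,fx=5,fy=5,interpolation=cv2.INTER_CUBIC))
E
```

```text
(no output)
```

View pics/z5.png

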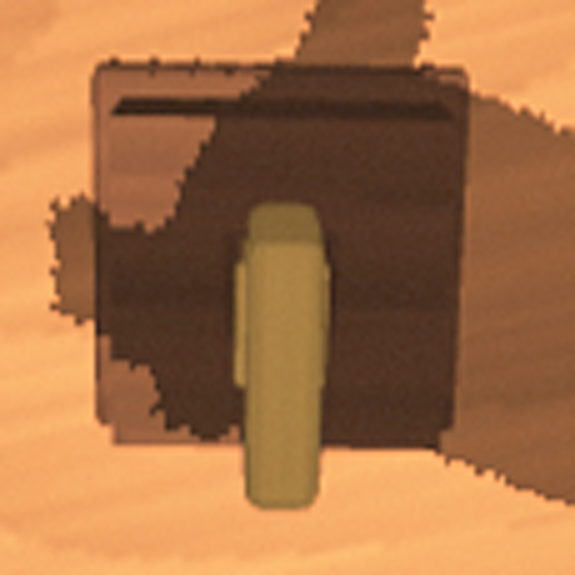

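```bash
python3 - <<'E'
from h import *
from rig import ctrl
d=load("pics/w2.npz")
z=lambda p:(np.array(p)+.5)/5-.5+np.array([230,130])
c=[onz(d,*z(p),.106) for p in [(248,241),(327,241),(319,506),(247,506)]]
print(np.round(c,4)); m0=(c[0]+c[1])/2;m1=(c[2]+c[3])/2
print("center",(m0+m1)/2,"len",np.linalg.norm(m1-m0),"w",np.linalg.norm(c[0]-c[1]),np.linalg.norm(c[2]-c[3]),"yaw",np.arctan2(*(m1-m0)[[1,0]]))
for pp,Z in ([(112,112),(452,116)],.04),([(96,65),(467,68)],.01),([(97,65),(97,425)],.01),([(467,68),(455,445)],.01),([(112,445),(437,445)],.04):
    a,b=[onz(d,*z(p),Z) for p in pp]; print(a.round(4),b.round(4),np.arctan2(*(b-a)[[1,0]]),np.linalg.norm(b-a))
s=ctrl.state();R=Rn.from_rotvec(s["tool_rot"]).as_matrix();print(s["ee_pos"],R.round(4), "zhead",np.arctan2(R[1,2],R[0,2]))
E
```

```text
[[ 0.4357 -0.2734  0.106 ]
 [ 0.4384 -0.2618  0.106 ]
 [ 0.4795 -0.2725  0.106 ]
 [ 0.4769 -0.2835  0.106 ]]
center [ 0.45760962 -0.27282343  0.106     ] len 0.042424006204232076 w 0.011924394970101693 0.011342068460540837 yaw -0.24649848062824964
[ 0.4191 -0.2956  0.04  ] [ 0.4344 -0.2348  0.04  ] 1.3238151364845212 0.06271736126020028
[ 0.4125 -0.2995  0.01  ] [ 0.4303 -0.2277  0.01  ] 1.3274258007649953 0.07403711634704092
[ 0.4125 -0.2993  0.01  ] [ 0.4852 -0.3186  0.01  ] -0.2593654858152146 0.07522055662632421
[ 0.4303 -0.2277  0.01  ] [ 0.5071 -0.246   0.01  ] -0.23410599561519105 0.07897216248940576
[ 0.4815 -0.312   0.04  ] [ 0.4962 -0.2505  0.04  ] 1.3363627790973422 0.06317866882139928
[ 0.4555149  -0.27479705  0.40462914] [[-0.0024 -0.9723  0.2339]
 [-0.0026  0.2339  0.9723]
 [-1.      0.0017 -0.0031]] zhead 1.3346857637549059
```

```bash
python3 -m inch '[40,-3,2.5,0,0,0,80,-3,2.5,0,0,0,110,-3,2.5,0,0,0,130,-3,2.5,0,0,0,145,-3,2.5,0,0,0,153,-3,2.5,0,0,0,157,-3,2.5,0,0,0,157,-3,2.5,0,0,0]' 40; python3 - <<'E'
from h import *
from rig import ctrl
d=snap(ctrl,"wrist","w3");s=ctrl.state();R=Rn.from_rotvec(s["tool_rot"]).as_matrix();print(s["ee_pos"],R.round(4), "zhead",np.arctan2(R[1,2],R[0,2]),s["wrist_force"])
E
```

```text
time: 3.25
ee_pos: [0.4589, -0.2722, 0.2471]
tool_rot: [-1.034, 1.315, 1.036]
wrist_force: [-0.7, -0.3, -0.1]
finger_gap: 0.0402
[ 0.45924613 -0.27273871  0.24801503] [[-0.0019 -0.9725  0.2328]
 [-0.0027  0.2328  0.9725]
 [-1.      0.0013 -0.003 ]] zhead 1.335882566793311 [-0.25357631 -0.55387864  0.10516415]
```

View pics/w3.png

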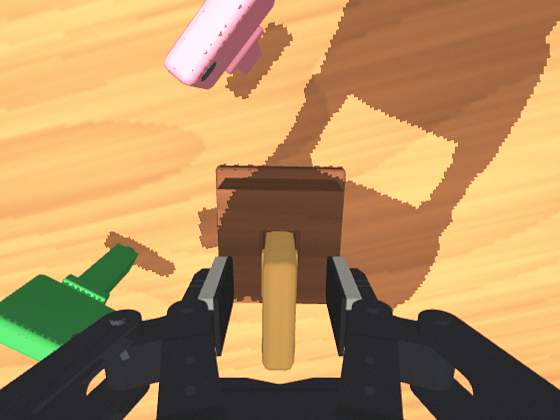

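```bash
python3 -m inch '[0,0,0,-0.008,0,0,0,0,0,-0.008,0,0,0,0,0,-0.008,0,0,0,0,0,-0.008,0,0,0,0,0,-0.008,0,0]' 0 80; python3 -m inch '[0,0,0,0,0,0,0,0,0,0,0,0]'; python3 - <<'E'
from h import *
from rig import ctrl
s=ctrl.state();d=snap(ctrl,"wrist","w4");R=Rn.from_rotvec(s["tool_rot"]).as_matrix();print(s["ee_pos"], "zhead",np.arctan2(R[1,2],R[0,2]),s["wrist_force"],s["ft_torque"],s["finger_gap"])
E
```

```text
time: 3.72
ee_pos: [0.46, -0.2731, 0.2496]
tool_rot: [-1.043, 1.31, 1.037]
wrist_force: [0.0, 0.4, 6.2]
finger_gap: 0.0106
time: 3.88
ee_pos: [0.4599, -0.2733, 0.2497]
tool_rot: [-1.044, 1.31, 1.037]
wrist_force: [0.5, 0.1, -1.3]
finger_gap: 0.0111
[ 0.45993658 -0.27331251  0.24972118] zhead 1.3432730037220717 [ 0.46022939  0.10932904 -1.34254322] [ 0.01912394  0.01201486 -0.01261986] 0.011063148509666533
```

View pics/w4.png

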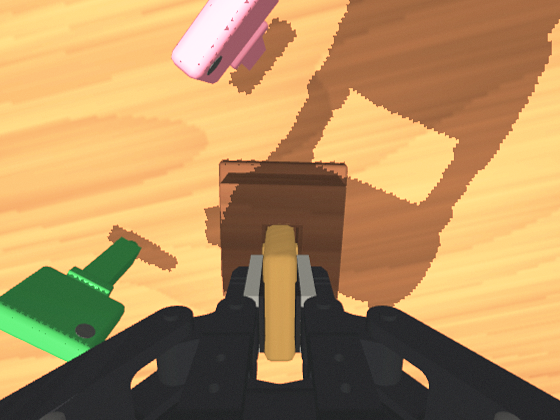

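```bash
python3 -m inch '[-4,0,0,0,0,0,-12,0,0,0,0,0,-25,0,0,0,0,0,-45,0,0,0,0,0,-70,0,0,0,0,0,-95,0,0,0,0,0,-120,0,0,0,0,0,-130,0,0,0,0,0]';  python3 -m inch '[0,0,0,0,0,0]'; python3 - <<'E'
from h import *
from rig import ctrl
s=ctrl.state();d=snap(ctrl,"wrist","w5");R=Rn.from_rotvec(s["tool_rot"]).as_matrix();print(s["ee_pos"],R.round(4), "zhead",np.arctan2(R[1,2],R[0,2]),s["wrist_force"],s["ft_torque"],s["finger_gap"])
cv2.imwrite("pics/z6.png",cv2.resize(d["pixels"][140:400,180:380],None,fx=2.2,fy=2.2,interpolation=cv2.INTER_CUBIC))
E
```

```text
time: 4.6
ee_pos: [0.4606, -0.2734, 0.3838]
tool_rot: [-1.048, 1.309, 1.032]
wrist_force: [0.9, -0.5, 0.0]
finger_gap: 0.0108
time: 4.68
ee_pos: [0.4611, -0.2738, 0.3864]
tool_rot: [-1.052, 1.307, 1.028]
wrist_force: [0.6, 0.0, -1.7]
finger_gap: 0.0105
[ 0.46110429 -0.27376128  0.38642663] [[ 0.0098 -0.9741  0.2257]
 [-0.0107  0.2256  0.9742]
 [-0.9999 -0.012  -0.0082]] zhead 1.3431381189770741 [ 0.58744743  0.01626119 -1.69007252] [ 0.01492727 -0.02826342  0.03458846] 0.010544228256228805
```

View pics/z6.png

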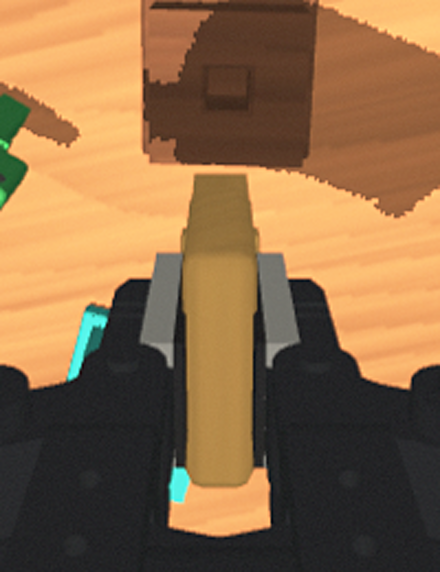

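```bash
python3 - <<'E'
from h import *
from rig import ctrl
d=load("pics/w5.npz"); s=ctrl.state(); R=Rn.from_rotvec(s["tool_rot"]).as_matrix(); T=s["ee_pos"]
# is extrinsic rigid in tool frame?
c=-d["R"].T@d["t"]; print("cam in tool",R.T@(c-T), (d["R"]@R).round(3)); 
z=lambda p:(np.array(p)+.5)/2.2-.5+np.array([180,140])
Rc=np.array([[0,0,1],[-.281,-.96,0],[.96,-.281,0]]); ct=np.array([.0312,.0732,-.0007])
def tl(p,x):
    u,v=z(p); r=Rc.T@np.array([(u-d["cx"])/d["fx"],(v-d["cy"])/d["fy"],1]); return ct+r*(x-ct[0])/r[0]
for p in [(187,250),(254,250),(190,482),(250,482)]: print(tl(p,.1437).round(4))
for p in [(192,176),(246,176)]: print("low", [tl(p,x).round(4) for x in (.18,.24)])
H=[onz(d,*z(p),.04) for p in [(205,66),(251,66),(251,110),(205,110)]]; print(np.round(H,4),np.mean(H,0))
print(s["time"],s["ee_pos"],R[:,0])
E
```

```text
cam in tool [ 0.03027201  0.07308308 -0.00064381] [[-0.     0.001  1.   ]
 [-0.282 -0.96   0.001]
 [ 0.96  -0.282  0.   ]]
[ 0.1437  0.0246 -0.0056]
[0.1437 0.0246 0.0046]
[ 0.1437 -0.0176 -0.0056]
[ 0.1437 -0.0176  0.0045]
low [array([ 0.18  ,  0.0247, -0.006 ]), array([ 0.24  ,  0.0052, -0.0082])]
low [array([0.18  , 0.0247, 0.0046]), array([0.24  , 0.0052, 0.0067])]
[[ 0.4467 -0.2797  0.04  ]
 [ 0.4509 -0.2617  0.04  ]
 [ 0.4686 -0.2656  0.04  ]
 [ 0.4644 -0.2839  0.04  ]] [ 0.45766796 -0.272717    0.04      ]
4.7333 [ 0.4610492  -0.27374178  0.385687  ] [ 0.00942672 -0.01043278 -0.99990114]
```

```bash
cat >> h.py <<'E'
def plan(s,pos,head):
    """row numbers to reach TCP pos, tool pointing straight down, z heading head"""
    R=Rn.from_rotvec(s["tool_rot"]).as_matrix(); T=np.array(s["ee_pos"])
    G=np.array([[0,-np.sin(head),np.cos(head)],[0,np.cos(head),np.sin(head)],[-1,0,0]])
    return (R.T@(np.array(pos)-T)*1000).round(2),Rn.from_matrix(R.T@G).as_rotvec().round(4)
def info(s):
    R=Rn.from_rotvec(s["tool_rot"]).as_matrix(); print("t",round(s["time"],2),"pos",s["ee_pos"].round(4),"tilt",R[:2,0].round(4),"head",np.arctan2(R[1,2],R[0,2]).round(4),"F",s["wrist_force"].round(2),"M",s["ft_torque"].round(3),"gap",s["finger_gap"].round(4))
E
python3 - <<'E'
from h import *
from rig import ctrl
s=ctrl.state(); info(s); print(plan(s,(.589,.015,.345),.868))
E
```

```text
Traceback (most recent call last):
  File "h.py", line 30, in info
    R=Rn.from_rotvec(s["tool_rot"]).as_matrix(); print("t",round(s["time"],2),"pos",s["ee_pos"].round(4),"tilt",R[:2,0].round(4),"head",np.arctan2(R[1,2],R[0,2]).round(4),"F",s["wrist_force"].round(2),"M",s["ft_torque"].round(3),"gap",s["finger_gap"].round(4))
                                                                                                                                                                                                                                           ^^^^^^^^^^^^^^^^^^^^^
AttributeError: 'float' object has no attribute 'round'
```

```bash
sed -i 's/s\["finger_gap"\].round(4)/round(float(s["finger_gap"]),4)/' h.py
python3 - <<'E'
from h import *
from rig import ctrl
s=ctrl.state(); info(s); print(plan(s,(.589,.015,.345),.868))
E
```

```text
t 4.73 pos [ 0.461  -0.2737  0.3857] tilt [ 0.0094 -0.0104] head 1.3431 F [ 0.57  0.52 -0.88] M [ 0.019 -0.02  -0.034] gap 0.0111
(array([ 38.88, -59.03, 310.49]), array([ 0.4752, -0.0051,  0.0132]))
```

```bash
python3 -m inch '[5,-8,39,0.06,0,0.002,10,-15,78,0.12,0,0.003,15,-22,117,0.18,0,0.005,20,-30,156,0.24,-0.003,0.007,25,-37,195,0.3,-0.003,0.008,30,-44,234,0.36,-0.004,0.01,35,-52,273,0.42,-0.004,0.012,39,-59,310,0.475,-0.005,0.013]'; python3 - <<'E'
from h import *
from rig import ctrl
s=ctrl.state(); info(s); print(plan(s,(.589,.015,.345),.868))
E
```

```text
time: 5.4
ee_pos: [0.5884, 0.0167, 0.3419]
tool_rot: [-0.675, 1.467, 0.678]
wrist_force: [0.9, -0.8, -1.2]
finger_gap: 0.0111
t 5.4 pos [0.5884 0.0167 0.3419] tilt [-0.0042  0.    ] head 0.8656 F [ 0.92 -0.84 -1.19] M [-0.064 -0.037 -0.019] gap 0.0111
(array([-3.08, -1.54, -0.87]), array([-0.0025, -0.0027, -0.0032]))
```

```bash
python3 -m inch '[-3,-1.5,-0.9,-0.0025,-0.003,-0.003,-3,-1.5,-0.9,-0.0025,-0.003,-0.003]'; python3 - <<'E'
from h import *
from rig import ctrl
s=ctrl.state(); info(s); print(plan(s,(.589,.015,.345),.868))
d=snap(ctrl,"wrist","w6"); t=snap(ctrl,"top","t6"); sc=snap(ctrl,"scene","s6")
info(ctrl.state())
cv2.imwrite("pics/z7.png",cv2.resize(d["pixels"][140:400,160:420],None,fx=2.2,fy=2.2,interpolation=cv2.INTER_CUBIC))
cv2.imwrite("pics/z8.png",np.hstack([cv2.resize(sc["pixels"][130:270,210:340],None,fx=3,fy=3,interpolation=cv2.INTER_CUBIC),cv2.resize(t["pixels"][120:260,200:330],None,fx=3,fy=3,interpolation=cv2.INTER_CUBIC)]))
E
```

```text
time: 5.57
ee_pos: [0.5884, 0.0171, 0.3421]
tool_rot: [-0.68, 1.465, 0.684]
wrist_force: [-0.1, 0.2, -1.3]
finger_gap: 0.0109
t 5.57 pos [0.5884 0.0171 0.3421] tilt [-0.0047  0.0004] head 0.8725 F [-0.09  0.16 -1.26] M [-0.016 -0.014 -0.013] gap 0.0109
(array([-2.86, -1.76, -1.25]), array([ 0.0045, -0.0027, -0.0039]))
t 5.72 pos [0.5882 0.0142 0.3436] tilt [-0.0027 -0.0001] head 0.8678 F [-0.41 -0.01 -0.68] M [-0.007 -0.022  0.023] gap 0.011
```

View pics/z7.png

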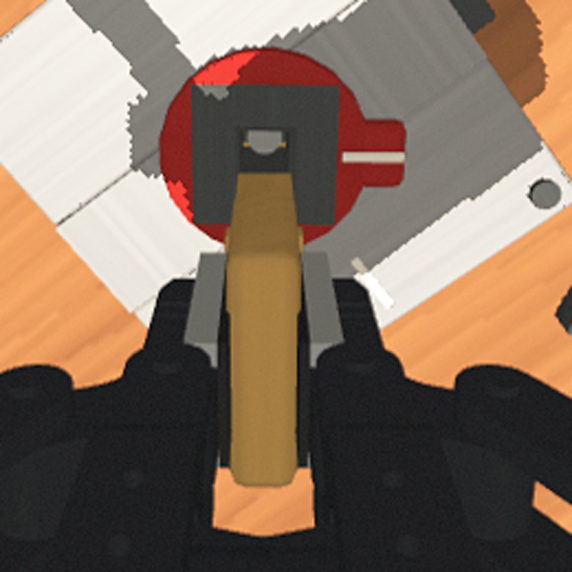

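View pics/z8.png

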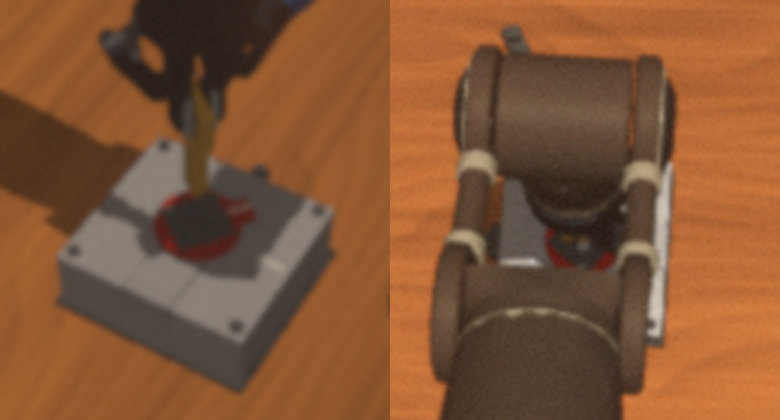

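```bash
python3 - <<'E'
from h import *
d1=load("pics/w1.npz")
z1=lambda p:(np.array(p)+.5)/4.2-.5+np.array([230,120])
q=np.array([onz(d1,*z1(p),.068) for p in [(222,77),(424,180),(317,372),(120,275)]]); print("sides",np.linalg.norm(q-np.roll(q,1,0),axis=1))
d=load("pics/w6.npz")
z=lambda p:(np.array(p)+.5)/2.2-.5+np.array([160,140])
Rc=np.array([[0,0,1],[-.2815,-.96,0],[.96,-.2815,0]]); ct=np.array([.0308,.0731,-.0007])
def tl(p,x):
    u,v=z(p); r=Rc.T@np.array([(u-d["cx"])/d["fx"],(v-d["cy"])/d["fy"],1]); return ct+r*(x-ct[0])/r[0]
xt=.342-.068
for p in [(192,86),(339,86),(193,222),(336,222),(239,128),(294,128)]: print(tl(p,xt).round(4))
for p in [(229,250),(299,250),(232,483),(295,483)]: print("key",tl(p,.1437).round(4))
# world via calibration
for p in [(192,86),(339,86),(239,128),(294,128)]: print(onz(d,*z(p),.068).round(4))
E
```

```text
sides [0.04540254 0.04581478 0.04560027 0.04604316]
[ 0.274   0.0233 -0.0229]
[0.274  0.0233 0.0229]
[ 0.274  -0.0221 -0.0237]
[ 0.274  -0.0221  0.0232]
[ 0.274   0.0097 -0.0083]
[0.274  0.0097 0.0091]
key [ 0.1437  0.0243 -0.0059]
key [0.1437 0.0243 0.0048]
key [ 0.1437 -0.0183 -0.006 ]
key [ 0.1437 -0.0183  0.0047]
[0.5545 0.014  0.068 ]
[0.5839 0.0491 0.068 ]
[0.5742 0.0165 0.068 ]
[0.5854 0.0298 0.068 ]
```

```bash
python3 -m inch '[0,0,0,0,0,0,0,0,0,0,0,0,0,0,0,0,0,0]'; python3 - <<'E'
from h import *
from rig import ctrl
s=ctrl.state(); info(s); print(s["qd"].round(4)); print(plan(s,(.5896,.0154,.32),.868))
d=snap(ctrl,"wrist","w7"); s=ctrl.state(); info(s);print(plan(s,(.5896,.0154,.32),.868))
E
```

```text
time: 5.97
ee_pos: [0.5878, 0.0129, 0.3436]
tool_rot: [-0.676, 1.466, 0.677]
wrist_force: [0.4, 0.1, -0.9]
finger_gap: 0.0107
t 5.97 pos [0.5878 0.0129 0.3436] tilt [-0.003  -0.0002] head 0.8659 F [ 0.43  0.05 -0.94] M [ 0.017  0.022 -0.053] gap 0.0107
[ 0.0064 -0.0025 -0.0072  0.0002 -0.0011  0.0005]
(array([23.58,  0.18,  3.09]), array([-0.0021, -0.0021, -0.0022]))
t 6.02 pos [0.5879 0.0132 0.3437] tilt [-0.0026 -0.0001] head 0.8662 F [ 0.72  0.62 -1.03] M [-0.007  0.027 -0.018] gap 0.01
(array([23.73,  0.14,  2.83]), array([-0.0018, -0.0018, -0.0019]))
```

```bash
python3 -m inch '[6,0,1,-0.002,-0.002,-0.002,12,0,2,-0.002,-0.002,-0.002,18,0,3,-0.002,-0.002,-0.002,23,0,3,-0.002,-0.002,-0.002,23,0,3,-0.002,-0.002,-0.002,23,0,3,-0.002,-0.002,-0.002]'; python3 - <<'E'
from h import *
from rig import ctrl
s=ctrl.state(); info(s); d=snap(ctrl,"wrist","w8"); s=ctrl.state(); info(s);print(plan(s,(.5896,.0154,.32),.868))
cv2.imwrite("pics/z9.png",cv2.resize(d["pixels"][140:300,210:350],None,fx=3.7,fy=3.7,interpolation=cv2.INTER_CUBIC))
E
```

```text
time: 6.52
ee_pos: [0.5895, 0.0155, 0.3198]
tool_rot: [-0.678, 1.464, 0.679]
wrist_force: [-0.4, -0.0, -1.3]
finger_gap: 0.0106
t 6.52 pos [0.5895 0.0155 0.3198] tilt [-0.0015  0.0002] head 0.8684 F [-0.4  -0.02 -1.32] M [0.081 0.005 0.02 ] gap 0.0106
t 6.57 pos [0.5898 0.0155 0.3203] tilt [-0.0005  0.0001] head 0.8684 F [-0.52 -1.03 -0.85] M [ 0.064  0.035 -0.05 ] gap 0.0107
(array([ 0.32,  0.05, -0.21]), array([ 0.0004, -0.0002, -0.0004]))
```

View pics/z9.png

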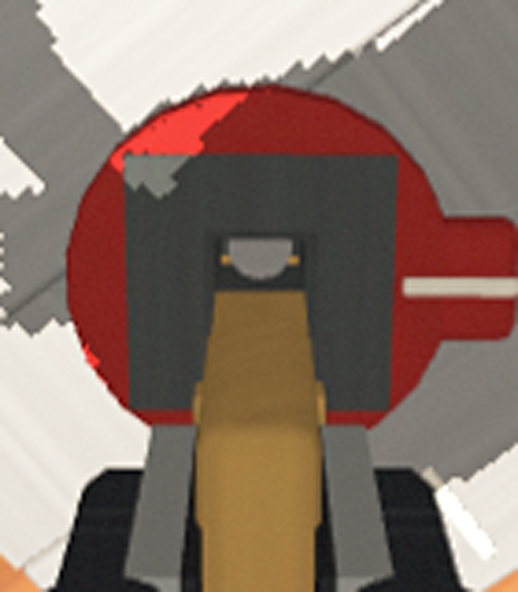

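```bash
python3 -m inch '[3,0,0,0,0,0,6,0,0,0,0,0,9,0,0,0,0,0,11,0,0,0,0,0,11,0,0,0,0,0]'; python3 -c "
from h import *
from rig import ctrl
s=ctrl.state(); info(s);print(plan(s,(.5896,.0154,.30),.868))"
```

```text
time: 6.98
ee_pos: [0.5895, 0.0155, 0.3086]
tool_rot: [-0.678, 1.464, 0.679]
wrist_force: [-0.2, 0.4, -1.6]
finger_gap: 0.011
t 6.98 pos [0.5895 0.0155 0.3086] tilt [-0.0017  0.0002] head 0.8684 F [-0.17  0.39 -1.65] M [0.    0.034 0.008] gap 0.011
(array([ 8.6 , -0.21, -0.01]), array([ 0.0004, -0.001 , -0.0014]))
```

```bash
python3 -m inch '[2,-0.2,0,0,-0.001,-0.001,4,-0.2,0,0,-0.001,-0.001,6,-0.2,0,0,-0.001,-0.001,6,-0.2,0,0,-0.001,-0.001]'; python3 -c "
from h import *
from rig import ctrl
s=ctrl.state(); info(s);print(plan(s,(.5896,.0154,.30),.868))
d=snap(ctrl,'wrist','w9')
cv2.imwrite('pics/z10.png',cv2.resize(d['pixels'][140:300,210:350],None,fx=3.7,fy=3.7,interpolation=cv2.INTER_CUBIC))"
```

```text
time: 7.32
ee_pos: [0.5892, 0.0158, 0.3022]
tool_rot: [-0.676, 1.464, 0.68]
wrist_force: [-1.0, 1.5, -0.4]
finger_gap: 0.011
t 7.32 pos [0.5892 0.0158 0.3022] tilt [-0.0019  0.0013] head 0.8681 F [-0.98  1.46 -0.36] M [0.438 0.268 0.001] gap 0.011
(array([ 2.23, -0.54, -0.01]), array([ 0.0001, -0.0002, -0.0022]))
```

View pics/z10.png

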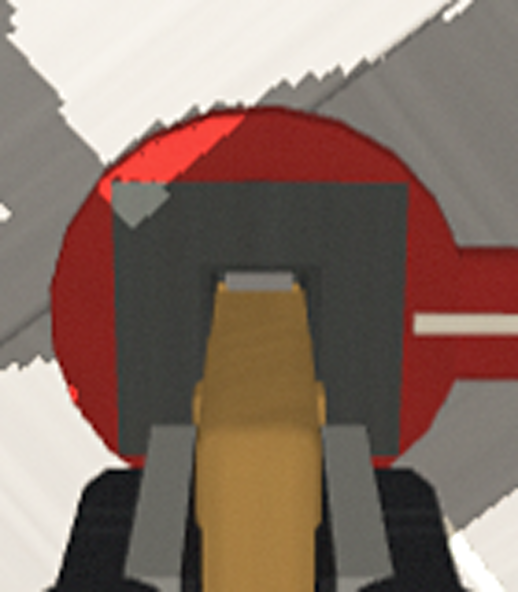

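```bash
python3 -m inch '[0,1,0,0,0,-0.002,0,2,0,0,0,-0.002,0,2,0,0,0,-0.002]'; python3 -c "
from h import *
from rig import ctrl
s=ctrl.state(); info(s);print(plan(s,(.5896,.0154,.30),.868))"
```

```text
time: 7.62
ee_pos: [0.5877, 0.017, 0.3023]
tool_rot: [-0.679, 1.462, 0.677]
wrist_force: [0.1, 0.4, -2.0]
finger_gap: 0.011
t 7.62 pos [0.5877 0.017  0.3023] tilt [ 0.0005 -0.0007] head 0.8685 F [ 0.06  0.45 -1.99] M [-0.036 -0.001  0.026] gap 0.011
(array([ 2.28, -2.44, -0.  ]), array([ 0.0005, -0.0002,  0.0009]))
```

```bash
python3 -m inch '[1.5,0,0,0,0,0,3,0,0,0,0,0,4,0,0,0,0,0,4,0,0,0,0,0]'; python3 -c "
from h import *
from rig import ctrl
s=ctrl.state(); info(s)"
```

```text
time: 7.95
ee_pos: [0.5876, 0.0169, 0.2979]
tool_rot: [-0.679, 1.463, 0.678]
wrist_force: [0.3, -0.4, -1.9]
finger_gap: 0.0108
t 7.95 pos [0.5876 0.0169 0.2979] tilt [ 0.0001 -0.0009] head 0.8685 F [ 0.34 -0.39 -1.95] M [0.05  0.007 0.016] gap 0.0108
```

```bash
python3 -m inch '[1.5,0,0,0,0,0,3,0,0,0,0,0,4,0,0,0,0,0,4,0,0,0,0,0]'; python3 -c "
from h import *
from rig import ctrl
s=ctrl.state(); info(s)"
```

```text
time: 8.28
ee_pos: [0.5875, 0.0168, 0.2935]
tool_rot: [-0.679, 1.463, 0.678]
wrist_force: [0.3, -0.1, -1.6]
finger_gap: 0.011
t 8.28 pos [0.5875 0.0168 0.2935] tilt [-0.0005 -0.0009] head 0.8685 F [ 0.3  -0.12 -1.58] M [-0.03  -0.043 -0.038] gap 0.011
```

```bash
python3 -m inch '[0.5,0,0,0,0,0,1.2,0,0,0,0,0,1.2,0,0,0,0,0]'
```

```text
time: 8.53
ee_pos: [0.5874, 0.0168, 0.2921]
tool_rot: [-0.679, 1.463, 0.678]
wrist_force: [-0.3, -0.9, -1.7]
finger_gap: 0.0107
```

```bash
python3 -m inch '[0.5,0,0,0,0,0,1.2,0,0,0,0,0,1.2,0,0,0,0,0]'
```

```text
time: 8.78
ee_pos: [0.5874, 0.0168, 0.2908]
tool_rot: [-0.679, 1.464, 0.678]
wrist_force: [0.4, 0.2, -1.5]
finger_gap: 0.0106
```

```bash
python3 -m inch '[0.5,0,0,0,0,0,1.2,0,0,0,0,0,1.2,0,0,0,0,0]'
```

```text
time: 9.03
ee_pos: [0.5873, 0.0168, 0.2894]
tool_rot: [-0.679, 1.464, 0.678]
wrist_force: [-0.0, 0.0, -2.2]
finger_gap: 0.011
```

```bash
python3 -m inch '[0.5,0,0,0,0,0,1.2,0,0,0,0,0,1.2,0,0,0,0,0]'
```

```text
time: 9.28
ee_pos: [0.5872, 0.0168, 0.288]
tool_rot: [-0.679, 1.464, 0.678]
wrist_force: [-0.5, 0.3, -2.0]
finger_gap: 0.0108
```

```bash
python3 -m inch '[0.5,0,0,0,0,0,1.2,0,0,0,0,0,1.2,0,0,0,0,0]'
```

```text
time: 9.53
ee_pos: [0.5872, 0.0169, 0.2867]
tool_rot: [-0.678, 1.464, 0.678]
wrist_force: [0.4, -0.5, -1.3]
finger_gap: 0.0104
```

```bash
python3 -m inch '[0.5,0,0,0,0,0,1.2,0,0,0,0,0,1.2,0,0,0,0,0]'; python3 -c "
from h import *
from rig import ctrl
s=ctrl.state(); info(s)"
```

```text
time: 9.78
ee_pos: [0.5874, 0.0168, 0.2859]
tool_rot: [-0.679, 1.464, 0.678]
wrist_force: [-0.2, 0.4, 1.7]
finger_gap: 0.0112
t 9.78 pos [0.5874 0.0168 0.2859] tilt [-0.0013 -0.0009] head 0.8685 F [-0.19  0.4   1.66] M [-0.015  0.19   0.002] gap 0.0112
```

```bash
python3 -m inch '[0.3,0,0,0,0,0,0.6,0,0,0,0,0,0.6,0,0,0,0,0]';python3 -m inch '[0.2,0,0,0,0,0,0.2,0,0,0,0,0]'; python3 -c "
from h import *
from rig import ctrl
s=ctrl.state(); info(s)"
```

```text
time: 10.03
ee_pos: [0.5874, 0.0169, 0.2857]
tool_rot: [-0.679, 1.464, 0.678]
wrist_force: [-1.9, -0.1, 2.5]
finger_gap: 0.0108
time: 10.2
ee_pos: [0.5874, 0.0168, 0.2857]
tool_rot: [-0.679, 1.464, 0.678]
wrist_force: [-1.3, 1.0, 2.0]
finger_gap: 0.0109
t 10.2 pos [0.5874 0.0168 0.2857] tilt [-0.0013 -0.0009] head 0.8686 F [-1.33  0.98  2.05] M [0.012 0.281 0.04 ] gap 0.0109
```

```bash
python3 -m inch '[0.6,0.2,0,0,0,0,1.2,0.3,0,0,0,0,1.2,0.3,0,0,0,0]'; python3 -c "
from h import *
from rig import ctrl
s=ctrl.state(); info(s)"
```

```text
time: 10.45
ee_pos: [0.5874, 0.0169, 0.2851]
tool_rot: [-0.679, 1.463, 0.678]
wrist_force: [-1.0, -0.1, 5.7]
finger_gap: 0.0107
t 10.45 pos [0.5874 0.0169 0.2851] tilt [-0.0008 -0.0012] head 0.8686 F [-1.01 -0.13  5.65] M [-0.043  0.479  0.039] gap 0.0107
```

```bash
python3 -m inch '[1.0,0,0,0,0,0,1.4,0,0,0,0,0,1.4,0,0,0,0,0]'; python3 -c "
from h import *
from rig import ctrl
s=ctrl.state(); info(s)"
```

```text
time: 10.7
ee_pos: [0.5875, 0.0169, 0.2847]
tool_rot: [-0.679, 1.464, 0.678]
wrist_force: [-2.9, -0.6, 7.2]
finger_gap: 0.011
t 10.7 pos [0.5875 0.0169 0.2847] tilt [-0.0008 -0.0013] head 0.8687 F [-2.89 -0.56  7.22] M [-0.048  0.684 -0.041] gap 0.011
```

```bash
python3 -m inch '[1.4,0.3,-0.3,0.02,0,0,1.4,0.3,-0.3,0.04,0,0,1.35,0.3,-0.3,0.06,0,0,1.25,0.3,-0.3,0.08,0,0,1.2,0.3,-0.3,0.1,0,0]'; python3 -c "
from h import *
from rig import ctrl
s=ctrl.state(); info(s)"
```

```text
time: 11.12
ee_pos: [0.5876, 0.017, 0.2847]
tool_rot: [-0.601, 1.486, 0.599]
wrist_force: [-2.4, 0.9, 7.1]
finger_gap: 0.0109
t 11.12 pos [0.5876 0.017  0.2847] tilt [ 0.0007 -0.001 ] head 0.7677 F [-2.44  0.88  7.11] M [0.122 0.511 0.049] gap 0.0109
```

```bash
python3 -m inch '[1.4,0.3,-0.3,0.02,0,0,1.3,0.3,-0.3,0.04,0,0,1.25,0.3,-0.3,0.06,0,0,1.15,0.3,-0.3,0.08,0,0,1.1,0.3,-0.3,0.1,0,0]'; python3 -c "
from h import *
from rig import ctrl
s=ctrl.state(); info(s)
d=snap(ctrl,'wrist','w10'); sc=snap(ctrl,'scene','s10'); info(ctrl.state())
cv2.imwrite('pics/z11.png',np.hstack([cv2.resize(d['pixels'][150:350,200:400],(500,500),interpolation=cv2.INTER_CUBIC),cv2.resize(sc['pixels'][165:265,225:325],(300,300),interpolation=cv2.INTER_CUBIC)[:,:].repeat(1,0) if 0 else cv2.copyMakeBorder(cv2.resize(sc['pixels'][165:265,225:325],(300,300),interpolation=cv2.INTER_CUBIC),0,200,0,0,cv2.BORDER_CONSTANT)]))"
```

```text
time: 11.53
ee_pos: [0.5874, 0.0173, 0.2848]
tool_rot: [-0.523, 1.506, 0.522]
wrist_force: [-2.3, 1.5, 8.2]
finger_gap: 0.0109
t 11.53 pos [0.5874 0.0173 0.2848] tilt [ 0.0011 -0.0008] head 0.6676 F [-2.35  1.48  8.23] M [0.193 0.632 0.212] gap 0.0109
t 11.63 pos [0.5874 0.0173 0.2848] tilt [ 0.0012 -0.0007] head 0.6681 F [-4.33  0.53  8.1 ] M [0.147 0.61  0.173] gap 0.0111
```

View pics/z11.png

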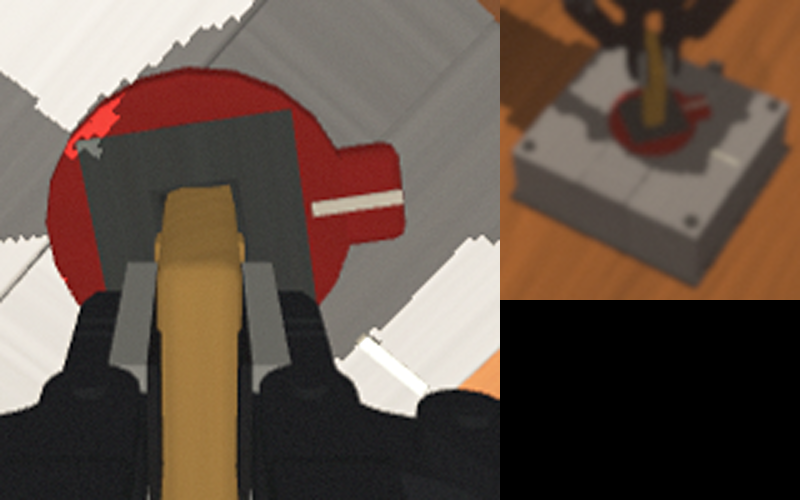

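```bash
python3 -m inch '[1.0,0.4,-0.4,0.02,0,0,0.95,0.4,-0.4,0.04,0,0,0.85,0.4,-0.4,0.06,0,0,0.8,0.4,-0.4,0.08,0,0,0.7,0.4,-0.4,0.1,0,0,0.6,0.4,-0.4,0.12,0,0]'; python3 -c "
from h import *
from rig import ctrl
s=ctrl.state(); info(s)"
```

```text
time: 12.13
ee_pos: [0.5872, 0.0174, 0.2853]
tool_rot: [-0.431, 1.526, 0.428]
wrist_force: [-2.1, 0.3, 7.5]
finger_gap: 0.0107
t 12.13 pos [0.5872 0.0174 0.2853] tilt [ 0.0021 -0.001 ] head 0.5481 F [-2.08  0.33  7.49] M [0.029 0.607 0.259] gap 0.0107
```

```bash
python3 -m inch '[1.1,0.4,-0.6,0.02,0,0,1.05,0.4,-0.6,0.04,0,0,0.95,0.4,-0.6,0.06,0,0,0.9,0.4,-0.6,0.08,0,0,0.8,0.4,-0.6,0.1,0,0,0.7,0.4,-0.6,0.12,0,0,0.65,0.4,-0.6,0.14,0,0,0.55,0.4,-0.6,0.16,0,0]'; python3 -c "
from h import *
from rig import ctrl
s=ctrl.state(); info(s)"
```

```text
time: 12.8
ee_pos: [0.5869, 0.0175, 0.2859]
tool_rot: [-0.306, 1.546, 0.303]
wrist_force: [-1.4, -0.1, 6.5]
finger_gap: 0.0108
t 12.8 pos [0.5869 0.0175 0.2859] tilt [ 0.0034 -0.0013] head 0.3882 F [-1.43 -0.12  6.54] M [0.048 0.474 0.281] gap 0.0108
```

```bash
python3 -m inch '[1.2,0.1,-0.4,0.02,0.003,0.002,1.15,0.1,-0.4,0.04,0.003,0.002,1.1,0.1,-0.4,0.06,0.003,0.002,1.0,0.1,-0.4,0.08,0.003,0.002,0.95,0.1,-0.4,0.1,0.003,0.002,0.85,0.1,-0.4,0.12,0.003,0.002,0.8,0.1,-0.4,0.14,0.003,0.002,0.75,0.1,-0.4,0.16,0.003,0.002]'; python3 -c "
from h import *
from rig import ctrl
s=ctrl.state(); info(s); print(plan(s,s['ee_pos'],.227))
d=snap(ctrl,'wrist','w11'); info(ctrl.state())
cv2.imwrite('pics/z12.png',cv2.resize(d['pixels'][150:350,200:400],(600,600),interpolation=cv2.INTER_CUBIC))"
```

```text
time: 13.47
ee_pos: [0.5872, 0.0174, 0.2866]
tool_rot: [-0.18, 1.561, 0.178]
wrist_force: [-2.0, 0.7, 7.0]
finger_gap: 0.0111
t 13.47 pos [0.5872 0.0174 0.2866] tilt [ 0.0022 -0.0007] head 0.2282 F [-2.02  0.71  7.02] M [-0.018  0.41   0.245] gap 0.0111
(array([0., 0., 0.]), array([0.0012, 0.002 , 0.0011]))
t 13.52 pos [0.5872 0.0175 0.2866] tilt [ 0.0022 -0.0007] head 0.2275 F [-1.47  0.65  7.69] M [-0.004  0.415  0.159] gap 0.011
```

View pics/z12.png

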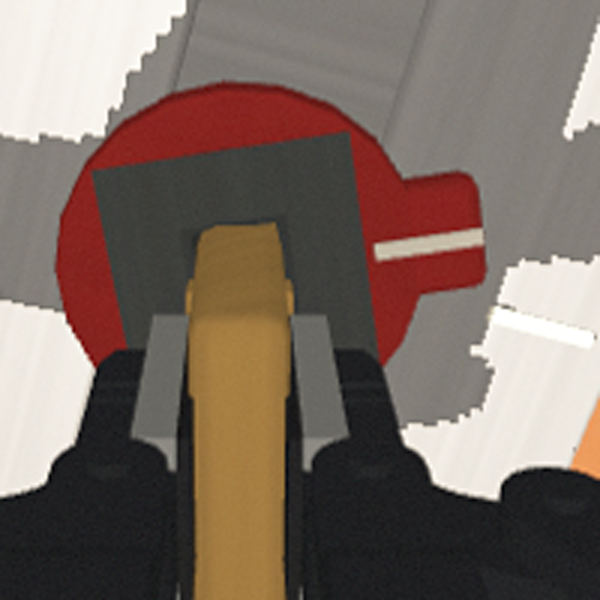

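```bash
cat > ang.py <<'E'
from h import *
def seg(d,a,b,Z):
    A,B=onz(d,*a,Z),onz(d,*b,Z); return A,B,np.arctan2(B[1]-A[1],B[0]-A[0])
E
python3 - <<'E'
from ang import *
d=load("pics/w11.npz"); z=lambda p:(np.array(p)+.5)/3-.5+np.array([200,150])
for a,b in (((380,252),(483,237)),((93,172),(349,132)),((349,132),(375,340)),((93,172),(128,350))):
    A,B,t=seg(d,z(a),z(b),.070); print(A.round(4),B.round(4),t.round(4),(t+np.pi/2).round(4))
print(seg(d,z((492,314)),z((592,340)),.058))
E
```

```text
[0.6103 0.0258 0.07  ] [0.6278 0.0329 0.07  ] 0.3829 1.9537
[0.5564 0.0289 0.07  ] [0.599  0.0464 0.07  ] 0.3888 1.9596
[0.599  0.0464 0.07  ] [0.614  0.0087 0.07  ] -1.1928 0.378
[0.5564 0.0289 0.07  ] [ 0.5694 -0.0037  0.07  ] -1.1921 0.3787
(array([0.6379532 , 0.01432321, 0.058     ]), array([0.65899686, 0.01345672, 0.058     ]), np.float64(-0.04115281405820198))
```

```bash
python3 -m inch '[1.2,0,-0.5,0.02,0.002,0.001,1.1,0,-0.5,0.04,0.002,0.001,1.05,0,-0.5,0.06,0.002,0.001,0.95,0,-0.5,0.08,0.002,0.001,0.9,0,-0.5,0.1,0.002,0.001,0.8,0,-0.5,0.12,0.002,0.001,0.75,0,-0.5,0.14,0.002,0.001,0.7,0,-0.5,0.16,0.002,0.001]'; python3 -c "
from h import *
from rig import ctrl
s=ctrl.state(); info(s); print(plan(s,s['ee_pos'],.06))"
```

```text
time: 14.18
ee_pos: [0.5873, 0.0174, 0.2872]
tool_rot: [-0.053, 1.568, 0.053]
wrist_force: [-1.8, -0.2, 6.8]
finger_gap: 0.0111
t 14.18 pos [0.5873 0.0174 0.2872] tilt [ 0.0019 -0.0003] head 0.0675 F [-1.84 -0.15  6.83] M [0.031 0.473 0.229] gap 0.0111
(array([0., 0., 0.]), array([0.0075, 0.0019, 0.0004]))
```

```bash
python3 -m inch '[1.3,0,-0.5,0.02,0.002,0,1.25,0,-0.5,0.04,0.002,0,1.2,0,-0.5,0.06,0.002,0,1.1,0,-0.5,0.08,0.002,0,1.05,0,-0.5,0.1,0.002,0,0.95,0,-0.5,0.12,0.002,0,0.9,0,-0.5,0.14,0.002,0,0.85,0,-0.5,0.16,0.002,0]'; python3 -c "
from h import *
from rig import ctrl
s=ctrl.state(); info(s)
d=snap(ctrl,'wrist','w12'); info(ctrl.state())
cv2.imwrite('pics/z13.png',cv2.resize(d['pixels'][150:350,200:400],(600,600),interpolation=cv2.INTER_CUBIC))"
```

```text
time: 14.85
ee_pos: [0.5874, 0.0174, 0.2878]
tool_rot: [0.072, 1.568, -0.073]
wrist_force: [-2.4, 0.2, 8.4]
finger_gap: 0.011
t 14.85 pos [0.5874 0.0174 0.2878] tilt [ 0.0016 -0.0004] head -0.0925 F [-2.35  0.17  8.35] M [0.041 0.518 0.248] gap 0.011
t 14.9 pos [0.5874 0.0174 0.2878] tilt [ 0.0016 -0.0004] head -0.0933 F [-1.92 -0.43  8.04] M [0.036 0.498 0.181] gap 0.0107
```

View pics/z13.png

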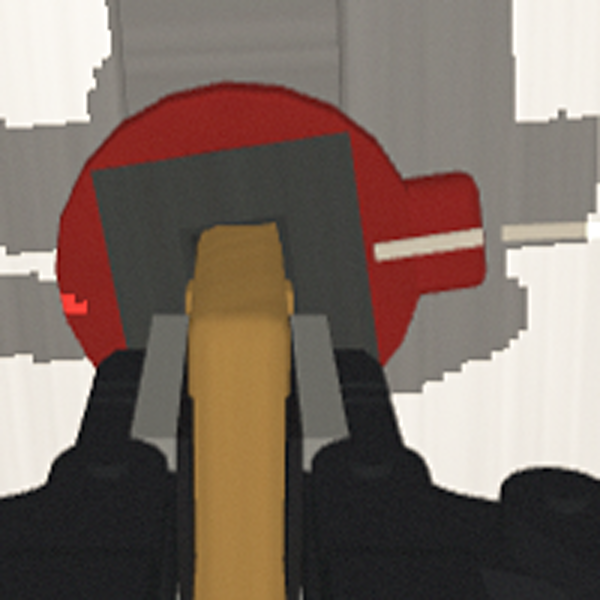

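```bash
cat >> ang.py <<'E'
def line(d,box,thr,Z):
    """principal direction of bright low-saturation pixels in box, on plane Z"""
    x0,y0,x1,y1=box; h=cv2.cvtColor(d["pixels"][y0:y1,x0:x1],cv2.COLOR_BGR2HSV)
    m=((h[...,2]>thr[0])&(h[...,1]<thr[1])).astype(np.uint8)
    n,lab,st,_=cv2.connectedComponentsWithStats(m); i=1+np.argmax(st[1:,4]); v,u=np.nonzero(lab==i)
    P=np.array([onz(d,a+x0,b+y0,Z)[:2] for a,b in zip(u,v)]).astype(np.float32)
    vx,vy,cx,cy=cv2.fitLine(P,cv2.DIST_L2,0,.01,.01).ravel(); 
    if vx<0: vx,vy=-vx,-vy
    return len(P),np.array([cx,cy]),np.arctan2(vy,vx),np.ptp(P@np.array([vx,vy]))
E
python3 - <<'E'
from ang import *
d=load("pics/w12.npz"); z=lambda p:(np.array(p)+.5)/3-.5+np.array([200,150])
for a,b in (((376,252),(483,237)),((93,172),(349,132)),((349,132),(375,340)),((93,172),(128,350))):
    A,B,t=seg(d,z(a),z(b),.0713); print(A.round(4),B.round(4),t.round(4),(t+np.pi/2).round(4))
print(seg(d,z((502,233)),z((588,230)),.058))
print(line(d,(323,222,364,240),(130,90),.0713))
c1=line(d,(366,220,397,236),(190,60),.058); print(c1)
d0=load("pics/w11.npz"); print("w11",line(d0,(323,222,364,240),(130,90),.070))
# box seams
for a,b in (((112,0),(126,120)),((338,0),(340,110))): print("seam",seg(d,z(a),z(b),.058)[2]+np.pi/2)
E
```

```text
[0.6112 0.0178 0.0713] [0.6307 0.0189 0.0713] 0.0566 1.6274
[0.5617 0.0376 0.0713] [0.6077 0.0408 0.0713] 0.0681 1.6389
[0.6077 0.0408 0.0713] [6.10e-01 4.00e-04 7.13e-02] -1.5136 0.0572
[0.5617 0.0376 0.0713] [0.5638 0.0026 0.0713] -1.5127 0.0581
(array([0.63714636, 0.01443633, 0.058     ]), array([0.65381107, 0.01351526, 0.058     ]), np.float64(-0.055214512703162855))
(257, array([0.6224874 , 0.01847169], dtype=float32), np.float32(0.048108965), np.float32(0.021180987))
(237, array([0.6466417 , 0.01190261], dtype=float32), np.float32(-0.07495351), np.float32(0.01674074))
w11 (238, array([0.61934257, 0.02979981], dtype=float32), np.float32(0.42368907), np.float32(0.021404505))
seam -0.007612289111335047
seam -0.04768847105452556
```

```bash
python3 -m inch '[1.2,0,-0.5,0.02,0.001,0,1.1,0,-0.5,0.04,0.001,0,1.05,0,-0.5,0.06,0.001,0,0.95,0,-0.5,0.08,0.001,0,0.95,0,-0.5,0.08,0.001,0]'; python3 -c "
from ang import *
from rig import ctrl
s=ctrl.state(); info(s)
d=snap(ctrl,'wrist','w13'); info(ctrl.state())
cv2.imwrite('pics/z14.png',cv2.resize(d['pixels'][180:280,270:400],(780,600),interpolation=cv2.INTER_CUBIC))"
```

```text
time: 15.32
ee_pos: [0.5873, 0.0175, 0.2882]
tool_rot: [0.136, 1.564, -0.136]
wrist_force: [-3.6, 0.0, 6.9]
finger_gap: 0.0107
t 15.32 pos [0.5873 0.0175 0.2882] tilt [ 0.002  -0.0006] head -0.1731 F [-3.58  0.    6.92] M [0.021 0.52  0.18 ] gap 0.0107
t 15.37 pos [0.5874 0.0175 0.2882] tilt [ 0.002  -0.0006] head -0.1725 F [-2.7  -1.06  7.61] M [-0.006  0.592  0.163] gap 0.0112
```

View pics/z14.png

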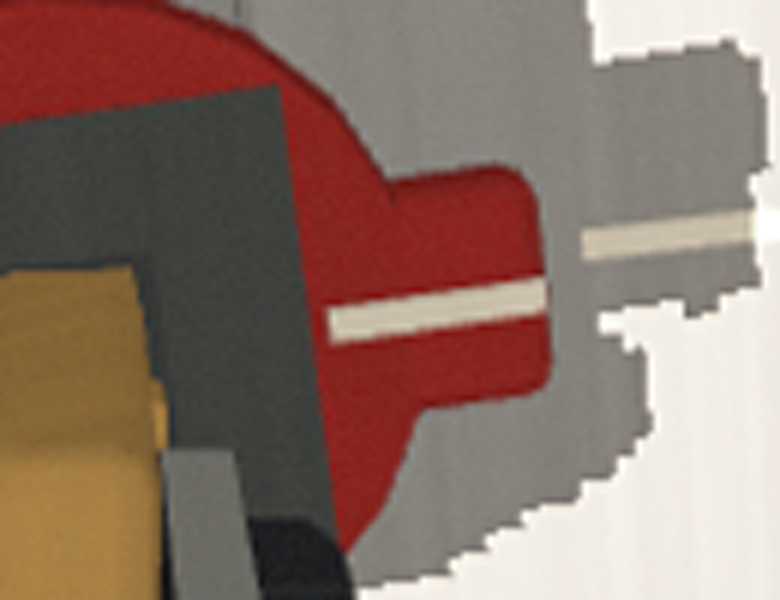

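```bash
python3 - <<'E'
from ang import *
d=load("pics/w13.npz"); z=lambda p:(np.array(p)+.5)/6-.5+np.array([270,180])
print("cam",seg(d,z((332,325)),z((545,294)),.0717))
print("rel",seg(d,z((585,245)),z((755,225)),.058))
print(line(d,(323,222,364,240),(130,90),.0717))
print(line(d,(366,212,397,226),(150,60),.058))
for a,b in (((0,125),(278,85)),((278,85),(335,550))): print("sq",seg(d,z(a),z(b),.0717)[2])
t=load("pics/w13.npz")
E
```

```text
cam (array([0.61111018, 0.01580986, 0.0717    ]), array([0.63057882, 0.01545075, 0.0717    ]), np.float64(-0.018443642913533297))
rel (array([0.63735405, 0.01445338, 0.058     ]), array([0.65375411, 0.01365509, 0.058     ]), np.float64(-0.0486379624512086))
(260, array([0.6224535 , 0.01547574], dtype=float32), np.float32(-0.028308831), np.float32(0.02125889))
(190, array([0.64627284, 0.01392582], dtype=float32), np.float32(-0.068183385), np.float32(0.016898453))
sq -0.024981022730942697
sq -1.596420812209887
```

```bash
python3 -m inch '[1.3,0,-0.5,0.01,0.001,0,1.3,0,-0.5,0.018,0.001,0,1.3,0,-0.5,0.018,0.001,0]'; python3 -c "
from ang import *
from rig import ctrl
s=ctrl.state(); info(s)
d=snap(ctrl,'wrist','w14'); sc=snap(ctrl,'scene','s14'); info(ctrl.state())
cv2.imwrite('pics/z15.png',cv2.resize(d['pixels'][180:280,270:400],(780,600),interpolation=cv2.INTER_CUBIC))
cv2.imwrite('pics/z16.png',cv2.resize(sc['pixels'][165:265,225:325],(600,600),interpolation=cv2.INTER_CUBIC))"
```

```text
time: 15.62
ee_pos: [0.5873, 0.0176, 0.2883]
tool_rot: [0.148, 1.563, -0.149]
wrist_force: [-2.5, -0.4, 7.1]
finger_gap: 0.011
t 15.62 pos [0.5873 0.0176 0.2883] tilt [ 0.0023 -0.0009] head -0.1897 F [-2.49 -0.38  7.11] M [-0.017  0.533  0.238] gap 0.011
t 15.72 pos [0.5873 0.0176 0.2882] tilt [ 0.0022 -0.0009] head -0.1895 F [-2.68 -0.51  8.92] M [0.004 0.629 0.244] gap 0.0108
```

View pics/z15.png

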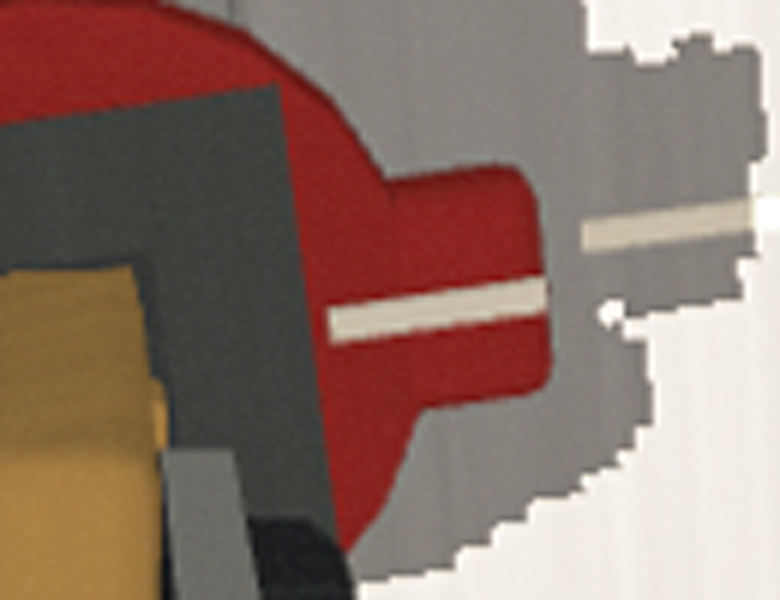

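View pics/z16.png

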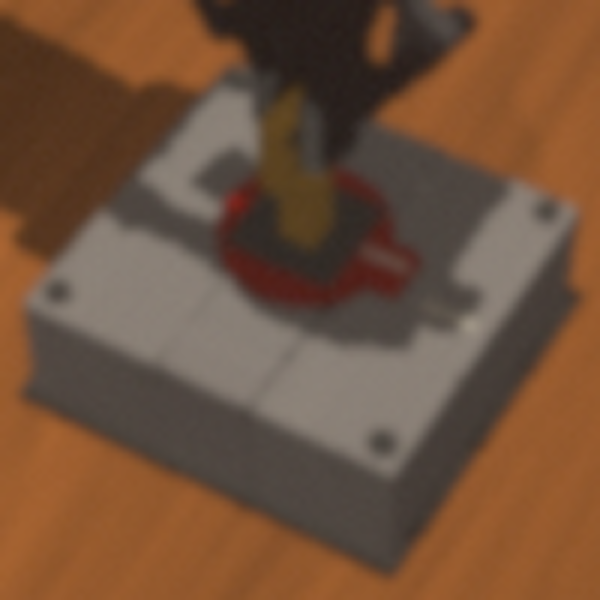

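```bash
python3 - <<'E'
from ang import *
d=load("pics/w14.npz"); z=lambda p:(np.array(p)+.5)/6-.5+np.array([270,180])
print("cam",seg(d,z((332,325)),z((545,294)),.0718))
print("rel",seg(d,z((585,236)),z((752,214)),.058))
print(line(d,(323,222,364,240),(130,90),.0718))
print(line(d,(366,210,397,225),(150,60),.058))
for a,b in (((0,125),(278,85)),((278,85),(335,550))): print("sq",seg(d,z(a),z(b),.0718)[2])
E
```

```text
cam (array([0.61109245, 0.01542312, 0.0718    ]), array([0.63054912, 0.01473648, 0.0718    ]), np.float64(-0.03527582764522689))
rel (array([0.63743947, 0.01449611, 0.058     ]), array([0.65354571, 0.01367724, 0.058     ]), np.float64(-0.050798031789513275))
(261, array([0.6225483 , 0.01491536], dtype=float32), np.float32(-0.050050277), np.float32(0.021229684))
(201, array([0.64678943, 0.01374233], dtype=float32), np.float32(-0.10779312), np.float32(0.016843557))
sq -0.041780296058816134
sq -1.613134871096725
```

```bash
python3 -m inch '[0.6,0,-0.3,-0.03,0.001,0,0.4,0,-0.3,-0.06,0.001,0,0.2,0,-0.3,-0.09,0.001,0,0,0,-0.3,-0.12,0.001,0,-0.5,0,-0.3,-0.13,0.001,0]'; python3 -c "
from ang import *
from rig import ctrl
s=ctrl.state(); info(s)
d=snap(ctrl,'wrist','w15'); info(ctrl.state())
cv2.imwrite('pics/z17.png',cv2.resize(d['pixels'][150:350,200:400],(600,600),interpolation=cv2.INTER_CUBIC))"
```

```text
time: 16.13
ee_pos: [0.5874, 0.0176, 0.2892]
tool_rot: [0.045, 1.568, -0.047]
wrist_force: [-0.9, -0.4, 2.8]
finger_gap: 0.011
t 16.13 pos [0.5874 0.0176 0.2892] tilt [ 0.0028 -0.0009] head -0.0586 F [-0.89 -0.42  2.83] M [ 0.037  0.149 -0.006] gap 0.011
t 16.18 pos [0.5874 0.0176 0.2892] tilt [ 0.0027 -0.0009] head -0.059 F [-1.08  0.09  2.53] M [-0.116  0.109  0.014] gap 0.0105
```

View pics/z17.png

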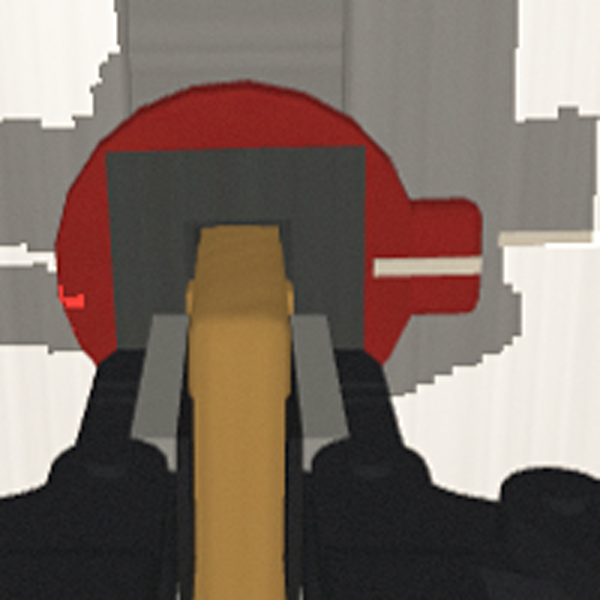

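```bash
python3 -m inch '[-2,0,0,0,0,0,-6,0,0,0,0,0,-11,0,0,0,0,0,-17,0,0,0,0,0,-24,0,0,0,0,0,-35,0,0,0,0,0,-55,0,0,0,0,0,-75,0,0,0,0,0]'; python3 -m inch '[0,0,0,0,0,0]'; python3 -c "
from ang import *
from rig import ctrl
s=ctrl.state(); info(s)
d=snap(ctrl,'wrist','w16'); info(ctrl.state())
cv2.imwrite('pics/z18.png',cv2.resize(d['pixels'][100:300,190:390],(600,600),interpolation=cv2.INTER_CUBIC))"
```

```text
time: 16.85
ee_pos: [0.5868, 0.0177, 0.3649]
tool_rot: [0.046, 1.569, -0.047]
wrist_force: [1.7, -0.2, -0.9]
finger_gap: 0.0106
time: 16.93
ee_pos: [0.5887, 0.0177, 0.3704]
tool_rot: [0.046, 1.559, -0.047]
wrist_force: [1.3, 0.0, -0.7]
finger_gap: 0.0109
t 16.93 pos [0.5887 0.0177 0.3704] tilt [ 0.011  -0.0012] head -0.059 F [ 1.29  0.03 -0.66] M [-0.012 -0.067  0.008] gap 0.0109
t 16.98 pos [0.588  0.0177 0.3686] tilt [ 0.0085 -0.0011] head -0.059 F [ 0.01  0.18 -1.73] M [-0.01  -0.036 -0.025] gap 0.0108
```

View pics/z18.png

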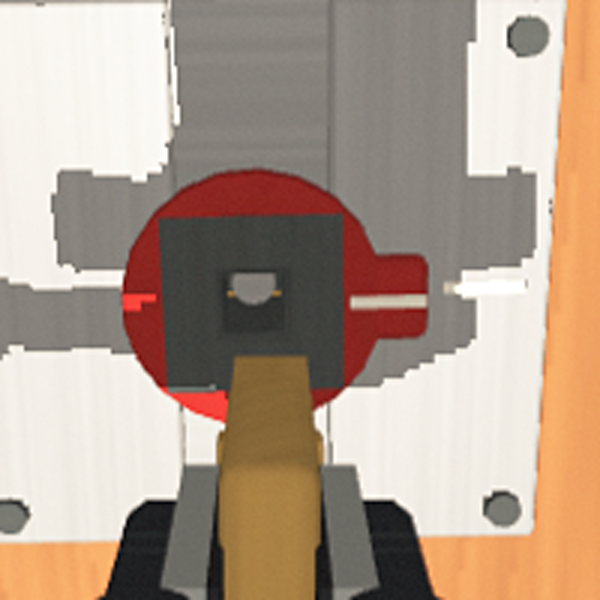

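```bash
python3 - <<'E'
from ang import *
d=load("pics/w16.npz"); z=lambda p:(np.array(p)+.5)/3-.5+np.array([190,100])
print("cam",seg(d,z((351,303)),z((427,300)),.0718))
print("rel",seg(d,z((447,288)),z((527,285)),.058))
for a,b in (((159,218),(342,213)),((342,213),(343,386)),((159,218),(166,386))): print("sq",seg(d,z(a),z(b),.0718)[2])
q=np.mean([onz(d,*z(p),.0718) for p in ((159,218),(342,213),(343,386),(166,386))],0); e=onz(d,*z((427,300)),.0718);r=onz(d,*z((527,285)),.058); print(q,"line radial",np.arctan2(*(e-q)[[1,0]]),"rel radial",np.arctan2(*(r-q)[[1,0]]))
S=[onz(d,*z(p),.058) for p in ((528,36),(502,508),(13,516))]; print(np.round(S,4),"yaw y-edge",np.arctan2(*(S[0]-S[1])[[1,0]])-np.pi/2,"x-edge",np.arctan2(*(S[1]-S[2])[[1,0]]))
E
```

```text
cam (array([0.61114308, 0.0154678 , 0.0718    ]), array([0.63063152, 0.01507189, 0.0718    ]), np.float64(-0.02031247770367637))
rel (array([0.63807955, 0.01427965, 0.058     ]), array([0.65958531, 0.01379884, 0.058     ]), np.float64(-0.022353162167204354))
sq -0.03262510220497783
sq -1.6043414595103476
sq -1.6165603097155894
[0.58597799 0.01708616 0.0718    ] line radial -0.045078421621375445 rel radial -0.04463054379550016
[[ 0.6593  0.0785  0.058 ]
 [ 0.653  -0.0516  0.058 ]
 [ 0.5136 -0.0452  0.058 ]] yaw y-edge -0.04786503466281711 x-edge -0.0455583709513472
```

```bash
python3 - <<'E'
from h import *
from rig import ctrl
s=ctrl.state(); f=2/3
p=np.array([.588,.0177,.37]); g=np.array([.4599,-.2733,.37])
print(plan(s,p+(g-p)*f,-.059+1.402*f))
a,b=load("pics/w6.npz"),load("pics/w16.npz")
for d in (a,b):
    h=cv2.cvtColor(d["pixels"],cv2.COLOR_BGR2HSV); m=cv2.inRange(h,np.array((15,120,60)),np.array((28,255,255))); m[:, :230]=0; m[:,330:]=0; m[:215]=0
    n,l,st,_=cv2.connectedComponentsWithStats(m); i=1+np.argmax(st[1:,4]); print(st[i])
E
```

```text
(array([  -1.92, -198.66,  -73.84]), array([-0.9347,  0.0076,  0.0045]))
[ 262  219   36  143 4375]
[ 262  219   35  143 4364]
```

```bash
python3 -m inch '[-1,-25,-9,-0.117,0,0,-1,-50,-18,-0.234,0,0,-1,-75,-28,-0.351,0,0,-2,-100,-37,-0.468,0,0,-2,-124,-46,-0.585,0,0,-2,-149,-55,-0.702,0.005,0.004,-2,-174,-65,-0.819,0.007,0.004,-2,-199,-74,-0.935,0.008,0.004]'; python3 - <<'E'
from h import *
from rig import ctrl
s=ctrl.state(); info(s); print(plan(s,(.4599,-.2733,.37),1.343))
E
```

```text
time: 17.65
ee_pos: [0.5012, -0.1774, 0.3689]
tool_rot: [-0.688, 1.461, 0.689]
wrist_force: [0.5, 0.1, -2.3]
finger_gap: 0.0107
t 17.65 pos [ 0.5012 -0.1774  0.3689] tilt [-0.0021  0.0002] head 0.8818 F [ 0.5   0.07 -2.31] M [-0.058 -0.015  0.059] gap 0.0107
(array([  -1.05,  -29.11, -100.23]), array([-0.4612, -0.0008, -0.002 ]))
```

```bash
python3 -m inch '[-1,-7,-25,-0.115,0,-0.002,-1,-14,-50,-0.23,0,-0.002,-1,-22,-75,-0.345,0,-0.002,-1,-29,-95,-0.44,0,-0.002,-1,-29,-100,-0.461,0,-0.002,-1,-29,-100,-0.461,0,-0.002,-1,-29,-100,-0.461,0,-0.002]'; python3 - <<'E'
from h import *
from rig import ctrl
s=ctrl.state(); info(s); d=snap(ctrl,"wrist","w17"); s=ctrl.state(); info(s); print(plan(s,(.4599,-.2733,.295),1.343))
cv2.imwrite("pics/z19.png",cv2.resize(d["pixels"][140:400,180:380],None,fx=2.2,fy=2.2,interpolation=cv2.INTER_CUBIC))
E
```

```text
time: 18.23
ee_pos: [0.4594, -0.273, 0.3689]
tool_rot: [-1.037, 1.31, 1.04]
wrist_force: [-0.1, -0.1, -1.2]
finger_gap: 0.0105
t 18.23 pos [ 0.4594 -0.273   0.3689] tilt [-0.0018  0.0008] head 1.3408 F [-0.14 -0.11 -1.21] M [-0.    -0.032 -0.002] gap 0.0105
t 18.28 pos [ 0.4597 -0.2726  0.3691] tilt [-0.0015  0.0007] head 1.3418 F [ 0.43 -0.51 -2.54] M [ 0.024 -0.03   0.013] gap 0.011
(array([74.1 , -0.48, -0.67]), array([-0.0012,  0.0003, -0.0016]))
```

View pics/z19.png

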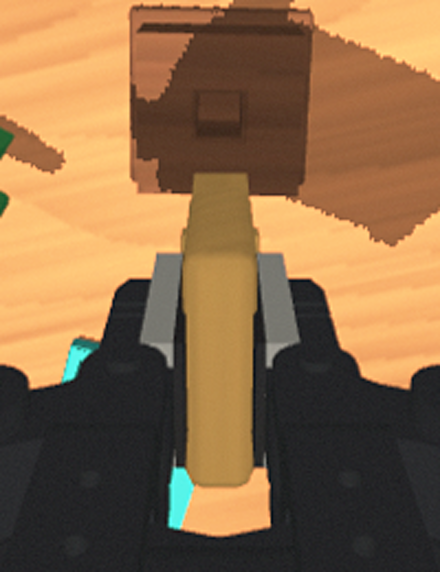

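```bash
python3 -m inch '[20,-0.3,-0.6,-0.001,0,-0.002,40,-0.3,-0.6,-0.001,0,-0.002,60,-0.3,-0.6,-0.001,0,-0.002,72,-0.3,-0.6,-0.001,0,-0.002,77,-0.3,-0.6,-0.001,0,-0.002,77,-0.3,-0.6,-0.001,0,-0.002,77,-0.3,-0.6,-0.001,0,-0.002]'; python3 - <<'E'
from h import *
from rig import ctrl
s=ctrl.state(); info(s); print(plan(s,(.4595,-.2732,.28),1.343))
E
```

```text
time: 18.87
ee_pos: [0.4602, -0.273, 0.2925]
tool_rot: [-1.04, 1.308, 1.039]
wrist_force: [-0.2, 0.1, -2.4]
finger_gap: 0.011
t 18.87 pos [ 0.4602 -0.273   0.2925] tilt [ 0.0009 -0.0001] head 1.3434 F [-0.17  0.15 -2.44] M [-0.002 -0.047  0.017] gap 0.011
(array([12.45,  0.67, -0.33]), array([0.0004, 0.0001, 0.0009]))
```

```bash
python3 -m inch '[5,0.7,-0.3,0,0,0.001,10,0.7,-0.3,0,0,0.001,14,0.7,-0.3,0,0,0.001,16,0.7,-0.3,0,0,0.001,16,0.7,-0.3,0,0,0.001]'; python3 - <<'E'
from h import *
from rig import ctrl
s=ctrl.state(); info(s); print(plan(s,(.4595,-.2732,.26),1.343))
E
```

```text
time: 19.28
ee_pos: [0.4592, -0.273, 0.2759]
tool_rot: [-1.039, 1.309, 1.041]
wrist_force: [0.1, 0.6, -0.3]
finger_gap: 0.0106
t 19.28 pos [ 0.4592 -0.273   0.2759] tilt [-0.001   0.0008] head 1.3432 F [ 0.07  0.6  -0.34] M [-0.021 -0.001  0.052] gap 0.0106
(array([15.9 , -0.34, -0.09]), array([ 0.0002,  0.0006, -0.0011]))
```

Foot about 4 mm inside the hole with no contact force; continue down in steps.

```bash
python3 -m inch '[3,-0.3,0,0,0,-0.001,6,-0.3,0,0,0,-0.001,8,-0.3,0,0,0,-0.001,8,-0.3,0,0,0,-0.001]';python3 - <<'E'
from h import *
from rig import ctrl
s=ctrl.state(); info(s)
E
```

```text
time: 19.62
ee_pos: [0.4592, -0.2729, 0.2673]
tool_rot: [-1.038, 1.308, 1.041]
wrist_force: [0.0, 0.1, -2.2]
finger_gap: 0.0109
t 19.62 pos [ 0.4592 -0.2729  0.2673] tilt [-0.001   0.0013] head 1.3431 F [ 0.03  0.14 -2.16] M [ 0.001 -0.027 -0.017] gap 0.0109
```

```bash
python3 -m inch '[3,0,-0.2,0,0.001,-0.001,7,0,-0.2,0,0.001,-0.001,11,0,-0.2,0,0.001,-0.001,13,0,-0.2,0,0.001,-0.001,13,0,-0.2,0,0.001,-0.001]';python3 - <<'E'
from h import *
from rig import ctrl
s=ctrl.state(); info(s)
E
```

```text
time: 20.03
ee_pos: [0.4589, -0.2729, 0.2535]
tool_rot: [-1.039, 1.309, 1.041]
wrist_force: [-0.4, -0.3, -1.5]
finger_gap: 0.0105
t 20.03 pos [ 0.4589 -0.2729  0.2535] tilt [-0.001   0.0008] head 1.3431 F [-0.38 -0.33 -1.48] M [0.011 0.02  0.004] gap 0.0105
```

```bash
python3 -m inch '[1,0,0,0,0,0,2.2,0,0,0,0,0,2.2,0,0,0,0,0]'; python3 -m inch '[0.6,0,0,0,0,0,1.2,0,0,0,0,0,1.2,0,0,0,0,0]'
```

```text
time: 20.28
ee_pos: [0.4589, -0.2729, 0.2511]
tool_rot: [-1.039, 1.309, 1.041]
wrist_force: [-0.1, -0.1, -1.3]
finger_gap: 0.0104
time: 20.53
ee_pos: [0.4589, -0.2729, 0.2499]
tool_rot: [-1.039, 1.309, 1.041]
wrist_force: [-0.2, -0.2, -1.0]
finger_gap: 0.011
```

```bash
python3 -m inch '[0.6,0,0,0,0,0,1.2,0,0,0,0,0,1.2,0,0,0,0,0]'
```

```text
time: 20.78
ee_pos: [0.4591, -0.2731, 0.2496]
tool_rot: [-1.039, 1.309, 1.041]
wrist_force: [-1.2, 0.9, 4.6]
finger_gap: 0.0107
```

```bash
python3 -m inch '[0,0,0,0,0,0,0,0,0,0,0,0]'; python3 -m inch '[0,0,0,0,0,0,0,0,0,0,0,0,0,0,0,0,0,0,0,0,0,0,0,0]' 40; python3 - <<'E'
from h import *
from rig import ctrl
s=ctrl.state(); info(s); d=snap(ctrl,"wrist","w18")
cv2.imwrite("pics/z20.png",d["pixels"])
E
```

```text
time: 20.95
ee_pos: [0.4592, -0.2731, 0.2496]
tool_rot: [-1.04, 1.308, 1.04]
wrist_force: [0.4, 0.3, 0.5]
finger_gap: 0.0108
time: 21.28
ee_pos: [0.4593, -0.2732, 0.2496]
tool_rot: [-1.04, 1.308, 1.04]
wrist_force: [0.0, 0.5, -0.1]
finger_gap: 0.0398
t 21.28 pos [ 0.4593 -0.2732  0.2496] tilt [-0.0002  0.0001] head 1.3431 F [ 0.02  0.47 -0.09] M [ 0.058  0.03  -0.012] gap 0.0398
```

View pics/z20.png

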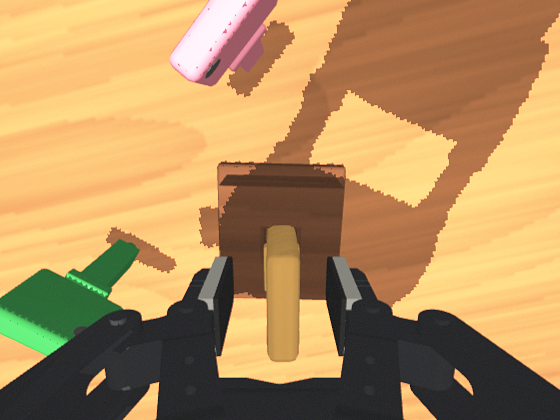

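```bash
python3 -m inch '[-5,0,0,0,0,0,-15,0,0,0,0,0,-30,0,0,0,0,0,-55,0,0,0,0,0,-80,0,0,0,0,0,-110,0,0,0,0,0,-140,0,0,0,0,0,-150,0,0,0,0,0]'; python3 -m inch '[0,0,0,0,0,0,0,0,0,0,0,0]'; python3 - <<'E'
from h import *
from rig import ctrl
s=ctrl.state(); info(s); d=snap(ctrl,"wrist","w19"); t=snap(ctrl,"top","t19"); sc=snap(ctrl,"scene","s19")
cv2.imwrite("pics/z21.png",np.hstack([cv2.resize(d["pixels"][100:260,210:370],(400,400)),cv2.resize(sc["pixels"][225:325,110:210],(400,400),interpolation=cv2.INTER_CUBIC)]))
cv2.imwrite("pics/z22.png",cv2.resize(t["pixels"][160:245,220:305],None,fx=6,fy=6,interpolation=cv2.INTER_CUBIC))
E
```

```text
time: 22.0
ee_pos: [0.4606, -0.274, 0.4059]
tool_rot: [-1.047, 1.305, 1.032]
wrist_force: [1.6, -0.2, -0.0]
finger_gap: 0.0398
time: 22.17
ee_pos: [0.4609, -0.2743, 0.4077]
tool_rot: [-1.05, 1.304, 1.028]
wrist_force: [-0.7, -0.1, 0.3]
finger_gap: 0.0402
t 22.17 pos [ 0.4609 -0.2743  0.4077] tilt [ 0.0113 -0.008 ] head 1.3431 F [-0.69 -0.11  0.32] M [-0.002  0.004  0.019] gap 0.0402
```

View pics/z21.png

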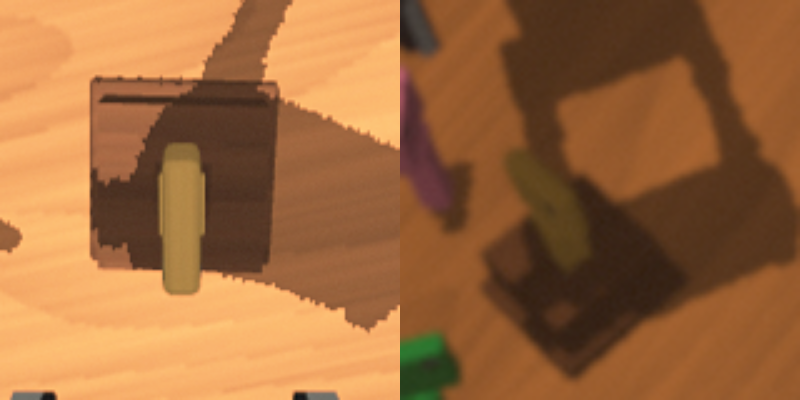

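View pics/z22.png

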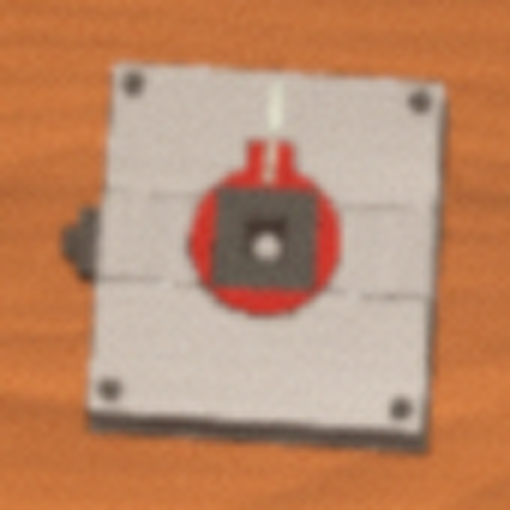

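View pics/s19.png

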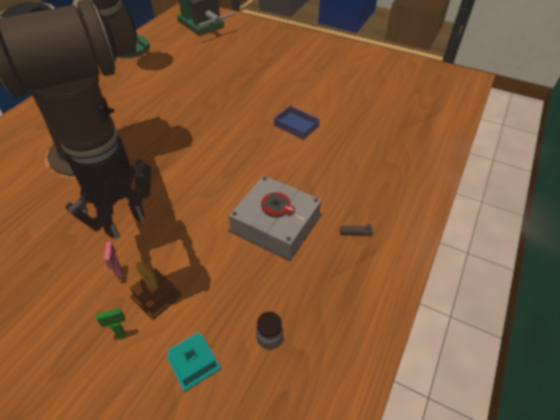

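```bash
python3 - <<'E'
from h import *
from rig import ctrl
info(ctrl.state()); print(ctrl.close_job())
E
```

```text
t 22.32 pos [ 0.4599 -0.2736  0.404 ] tilt [ 0.005  -0.0035] head 1.3431 F [-0.1  -0.06  0.47] M [-0.016  0.017 -0.01 ] gap 0.0399
the job is handed in; nothing more can be done
None
```

I unlocked the coin box and handed the job in at 22.3 s. The brass key is back in its wooden holder and the robot is touching nothing.

- **Finding the spring:** I felt the spring about 22 mm below the socket mouth and turned with about 8 to 10 N on it. The highest of the readings I took was about 10.5 N.
- **Turn:** I turned the cam clockwise by about 0.91 rad. My height commands followed the cam as it rose, so the key stayed pushed home until the lines met. I then backed the key off within its play, and the cam did not move as the key came out.
- **Cam at the mark:** With the key drawn out, the radial check put the cam line at -0.045 rad against -0.047 rad for the release line. The edges of the cam's steel square gave about -0.033 to -0.046 rad, and the short line fit was noisier. The cam is therefore on the mark or up to about 0.01 rad short of it, and not past it.
- **Last pictures:** The two lines meet, the bolt is drawn in, the key stands upright in its holder, and nothing else appears to have moved.
- **Disagreements:** The wrist camera was off by about 2 mm when I lined the key up with the socket. The key touched the socket edge lightly on first entry, with about 2 N sideways, and I shifted it 2 mm to clear. A side force of about 2 to 4 N remained while turning.

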